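# Turn an enamelled tile face up over the ramp edge and show it

## Robot

A 6-joint arm with a two-finger parallel gripper is mounted at the origin on the work surface. World frame = base frame: x ahead of the robot, y to its left, z up, the work surface at z = 0. Lengths are in mm, angles in rad, forces in N, time in s.
With the tool pointing down it reaches from about 350 to 975 mm from the base axis. Payload 7.1 kg.
Tool frame: the origin (TCP) lies at the very end of the fingers, on their centre line; the grasp point (between the pads) lies ctrl.hold_point_z behind it (ctrl.hold_point_z is the distance from the TCP to the grasp point, in mm); z points along the fingers, y is the line along which they close (so a half turn about z gives the same grasp; the last joint's range is limited). The gripper opens to 88 mm and grips with 3 to 60 N. Pads are 20 mm wide; open, the fingers measure 115 mm over their backs; the gripper's body (75 mm by 178 mm) begins 61 mm behind the grasp point.
Start: joints at [-0.019, 0.423, 1.63, -0, 1.089, -0.019], TCP at [624.984, 0.026, 187.875] pointing down, gripper open.
Joint ranges: [-3, 3], [-0.9, 2.11], [0.09, 2.58], [-1.31, 4.45], [0.11, 2.69], [-2.54, 2.54]. Speed limits (rad/s): [2.39, 2.39, 3.01, 3.14, 3.14, 3.14].

## Interface

Orientations are given as a rotation vector (axis times angle).
In Python, from workcell import ctrl gives the robot as it stands. The module is installed in compiled form; this text tells all that it offers.
- The arm moves only by the shell command python3 -m creep 'ROWS'. ROWS is JSON, a list of rows, each an object with "translation": the shift along the tool's x, y, z in mm, a list of three; "angular": the turn, a rotation vector about the tool's x, y, z in rad, a list of three; "jaw": the opening, from 0 (shut) to 1 (fully open). A call has exactly 8 rows; each row is the pose to reach, as a shift and turn from the pose commanded when the call began, along the tool's axes at that moment; what a row does not reach only later rows make up. A row lasts 1/8 s, in which the tool goes at most 62.5 mm and 10.7 degrees, less where a joint would pass 70% of its speed; a pose out of reach is approached as far as the arm can. A call with a gripper value outside its range is refused whole. The fingers move at their own pace and stop on an object; the grip force is fixed at half the most. Time passes only in rows, so rows that repeat a pose let the fingers close, or fill a call up. It gives the time, the measured TCP pose, the force, the opening and the grip force at its end, in the units of the state.
- ctrl.get_obs(): the state, without advancing time (a new reading comes with each control period).
- ctrl.get_image(name): name is "scene" or "side" or "wrist"; returns the picture (480x640x3 uint8, red, green, blue); there is no depth.
- ctrl.camera_info(name): a dict with "camera_matrix" (3x3 intrinsics, pixels), "distortion" ([k1, k2, p1, p2, k3] as OpenCV has them; the pictures are not rectified), "world_from_camera" (4x4, takes a point from camera to world coordinates). Camera axes: x right, y up, looking along -z (the intrinsics and any distortion apply to the point x, -y, -z); pixel columns grow to the right and rows downward; lengths in mm; the calibration is good to about 2 mm. A picture is of the moment at which its call begins: read the wrist's pose just before it. camera_info takes no time and is no camera call; for the wrist camera it gives the pose at the moment of the call.
- ctrl.close_job(): hands the job in; it is judged then, once.
Trained networks look in the newest picture that a camera, given by its name, has taken for a name from the list of things; names that differ only in an ending like _2 or _b are one class to them, and where a whole thing is asked for, a point or a joint stands for the part that bears it (a point fixed in the world has none). Each returns a list of dicts, best first, with "score" (0 to 1); they miss things now and then, are a little off and sometimes report something else, mostly with a low value. They report only what shows in the picture. A call takes as long as a camera call. They do not tell look-alikes from the thing itself.
- ctrl.look_for(camera, label): "rect" ([left, top, right, bottom] in pixels, round what is visible of it).
The state is a dict: "t": time; "qpos": joint angles; "qvel": joint speeds; "joint_torque": joint torques, N m; "ee_pos": TCP position; "orientation": TCP orientation; "ft_force": force on the tool from outside, world axes, zero at the start; "moment": the same for the moment, N m; "width": finger opening in mm; "grasp_force": force on a finger pad.
Only numpy, scipy, OpenCV 4.12 (cv2) and the standard library are available. Lean on these libraries where they do the work, as an engineer would, in place of code of your own. Each camera call takes 0.05 s, during which the arm holds its last target. There are 200 camera calls.

## Task

The enamelled tile lies face down on the sloping felt rest, caught under the rest's brass lip. Draw it up the slope to free it from the lip, then turn it over by dropping it onto the edge of the brass ramp so that it tumbles face up onto the blue felt (do not turn it over in the fingers). Then take it up again and set it down, without dropping it, flat and face up between the two rails of the yellow display holder, square to it and in the middle, and let go; leave the jar, the bowl and the vase where they stand.

Things in the scene. Friction and masses are not known exactly. Their poses are not given: they have to be found in the camera images.
- tile: Square enamelled tile, 60 x 60 x 8 mm, about 75 g. Origin at its centre; z points out of its plain terracotta back (so DOWN when the painted face is up), x and y along its edges. Painted face: blue, with a white round rosette with blue and yellow middle. It starts back up on the rest's slope, x up the slope, lower edge under the lip. Grip it by any two opposite edges.
- rest: Fixed sloping rest: origin at the centre of its underside on the table; its x axis points horizontally the way the slope rises. Base 100 (x) x 90 (y) x 10 mm; above it a felt board rising at 25 degrees towards +x, 44 mm wide in y, so both side edges of the tile overhang it by about 8 mm and fingers can pass there.
- slope_mid (a point): Point on the felt slope's surface, above the rest's origin, 45 mm over the table; axes of the rest (level). The felt runs from 36 mm down the slope from here to 40 mm up it; its upper end is open. The tile starts with its centre here, 4 mm off the felt.
- lip (a point): Tip (underside) of the brass lip at the slope's lower end: 26.5 mm down the slope from slope_mid and 11 mm off the felt; 3 mm thick, 44 mm wide. The lip's wall stands 5 mm further down. The lip reaches 3.5 to 5 mm over the tile's lower edge: move the tile 8 mm or more up the slope before lifting it off.
- stand: Fixed turning stand: origin on its underside, on the table. Base board from x=-100 to +135 mm, 150 mm wide in y; its blue felt top is 10 mm over the table. Over its +x part a brass ramp on two posts, 46 mm wide in y, 85 mm long, 5 mm thick, rises at 25 degrees towards -x to a free edge, 65 mm above the felt. The felt on the -x side of the edge is free landing room.
- ramp_edge (a point): Middle of the ramp's free edge, 75 mm over the table, 40 mm on the +x side of the stand's origin; axes of the stand. A tile let go level or with its -x side up to 25 degrees low, its centre 18 to 24 mm on the -x side of this edge and 45 to 50 mm above it, strikes the edge with its rear part and turns over once. It comes to rest 30 to 75 mm out on the -x side, at any yaw.
- landing (a point): A point on the felt's surface, 60 mm on the -x side of the ramp edge (horizontally), about where the tile lands. Its axes are those of the stand. A tile that lies partly under the ramp must be drawn out along -x before it is lifted, taken by its outer part where the ramp is in the fingers' way.
- holder: Fixed display holder: yellow board 110 (x) x 100 (y) x 8 mm, origin at the centre of its underside on the table. Two dark rails, 10 mm (x) x 44 mm (y), 7 mm high above the board, stand at its +x and -x ends, 68 mm apart between their inner faces; the y sides are open, so that fingers can stand there.
- holder_bed (a point): Centre of the holder's board on its top surface, 8 mm above the table. Its axes are those of the holder. The tile's centre belongs 4 mm above it.
- pigment_jar: Bystander: jar, 44 mm across, 60 mm high, blue cap. Origin at the centre of its underside.
- bowl: Bystander: blue bowl, 70 mm across, 40 mm high. Origin at the centre of its underside.
- vase: Bystander: blue vase, 54 mm across, 62 mm high. Origin at the centre of its underside.
Mind the look-alikes: they are no part of the job. What is shaped like the tile but purple is not meant.

How it is judged:
By the outcome, as a careful person would: the job done as asked, in the order asked, and still so for the second after the job is handed in, with the robot touching nothing.
It also fails if it takes over 64 s, if anything falls off the work surface, if the arm or the gripper's body presses on something with over 40 N, if the wrist force passes 120 N, or if a joint passes its speed limit or range.

## Working session

There is one attempt and no reset: what is moved stays moved. The work goes in short steps, Python scripts to look and compute and a shell command to move; the robot and the scene stay as the last step left them, time stands still between calls to the robot, and variables do not carry over. Pictures are saved under pics/ and viewed, at most 10 in all, crops included, and the job is handed in when it is done.

```bash
mkdir -p pics
cat > h.py <<'E'
import numpy as np, cv2
from scipy.spatial.transform import Rotation as R
from workcell import ctrl
def ray(info,uv):
    K=np.array(info["camera_matrix"],float);D=np.array(info["distortion"],float);T=np.array(info["world_from_camera"],float)
    n=cv2.undistortPoints(np.array(uv,float).reshape(-1,1,2),K,D).reshape(-1,2)
    d=np.c_[n[:,0],-n[:,1],-np.ones(len(n))]@T[:3,:3].T
    return T[:3,3],d
def at_z(info,uv,z):
    o,d=ray(info,uv); z=np.broadcast_to(z,(len(d),)); return o+d*((z-o[2])/d[:,2])[:,None]
def proj(info,P):
    K=np.array(info["camera_matrix"],float);D=np.array(info["distortion"],float);T=np.array(info["world_from_camera"],float)
    c=(np.array(P,float)-T[:3,3])@T[:3,:3]; c=c*[1,-1,-1]
    return cv2.projectPoints(c.reshape(-1,1,3),np.zeros(3),np.zeros(3),K,D)[0].reshape(-1,2)
def save(im,n): cv2.imwrite("pics/"+n+".png",cv2.cvtColor(im,cv2.COLOR_RGB2BGR))
def delta(pos,rot):
    "shift and turn in tool axes from current measured pose"
    o=ctrl.get_obs(); r0=R.from_rotvec(o["orientation"])
    return r0.inv().apply(np.array(pos)-o["ee_pos"]).round(1), (r0.inv()*rot).as_rotvec().round(3)
E
python3 - <<'E'
from h import *
np.set_printoptions(precision=3,suppress=True)
for c in ("scene","side","wrist"):
    im=ctrl.get_image(c); save(im,c+"0"); i=ctrl.camera_info(c); print(c,np.array(i["camera_matrix"]).tolist(),np.array(i["world_from_camera"]))
    for l in ("tile","rest","stand","holder","pigment_jar","bowl","vase"):
        print(l,[(np.round(d["rect"]).tolist(),round(d["score"],2)) for d in ctrl.look_for(c,l)[:3]])
o=ctrl.get_obs();print(o,ctrl.hold_point_z,R.from_rotvec(o["orientation"]).as_matrix())
E
```

```text
scene [[578.8746033759363, 0.0, 317.57969371584767], [0.0, 578.8746033759363, 233.1197161978586], [0.0, 0.0, 1.0]] [[  -0.335   -0.633    0.698 1361.792]
 [   0.942   -0.222    0.251  304.003]
 [  -0.004    0.742    0.671  885.32 ]
 [   0.       0.       0.       1.   ]]
tile [([457.0, 263.0, 490.0, 278.0], 0.86), ([452.0, 326.0, 490.0, 359.0], 0.77)]
rest [([450.0, 260.0, 494.0, 308.0], 0.85)]
stand [([234.0, 240.0, 344.0, 339.0], 0.89), ([446.0, 258.0, 493.0, 309.0], 0.63), ([164.0, 201.0, 225.0, 235.0], 0.36)]
holder [([170.0, 202.0, 224.0, 243.0], 0.61)]
pigment_jar [([395.0, 318.0, 420.0, 353.0], 0.89)]
bowl [([448.0, 258.0, 491.0, 309.0], 0.75), ([164.0, 267.0, 192.0, 292.0], 0.59)]
vase [([312.0, 193.0, 328.0, 223.0], 0.94)]
side [[543.6614883546342, 0.0, 314.6944414705259], [0.0, 543.6614883546342, 247.28356677895727], [0.0, 0.0, 1.0]] [[   0.964    0.203   -0.17   334.589]
 [  -0.265    0.756   -0.598 -683.04 ]
 [   0.007    0.622    0.783  975.812]
 [   0.       0.       0.       1.   ]]
tile [([260.0, 150.0, 282.0, 178.0], 0.86), ([308.0, 150.0, 326.0, 168.0], 0.47)]
rest 
[... 586 characters left out ...]
([199.0, 146.0, 415.0, 288.0], 0.63)]
holder [([176.0, 393.0, 256.0, 413.0], 0.64)]
pigment_jar []
bowl [([197.0, 146.0, 413.0, 287.0], 0.56)]
vase [([61.0, 222.0, 127.0, 270.0], 0.97)]
{'t': 1.2, 'qpos': array([-0.019,  0.423,  1.63 ,  0.   ,  1.089, -0.019]), 'qvel': array([-0.   ,  0.   , -0.001, -0.002,  0.001, -0.001]), 'joint_torque': array([  0.   , -54.459, -27.404,   0.064,   0.017,  -0.   ]), 'ee_pos': array([624.967,   0.029, 187.874]), 'orientation': array([-2.221, -2.221,  0.   ]), 'ft_force': array([ 1.28 , -0.364,  0.151]), 'moment': array([-0.011,  0.004,  0.003]), 'grasp_force': 0.0, 'width': 87.42121711715488} 18.700000000000003 [[ 0.  1. -0.]
 [ 1. -0.  0.]
 [ 0. -0. -1.]]
```

Run:
```python
import cv2
a=cv2.imread("pics/scene0.png")[180:370,130:510];cv2.imwrite("pics/sc.png",cv2.resize(a,None,fx=2.1,fy=2.1,interpolation=2))
a=cv2.imread("pics/side0.png")[140:440,225:465];cv2.imwrite("pics/sd.png",cv2.resize(a,None,fx=2,fy=2,interpolation=2))
```

```text
(no output)
```

View pics/sc.png

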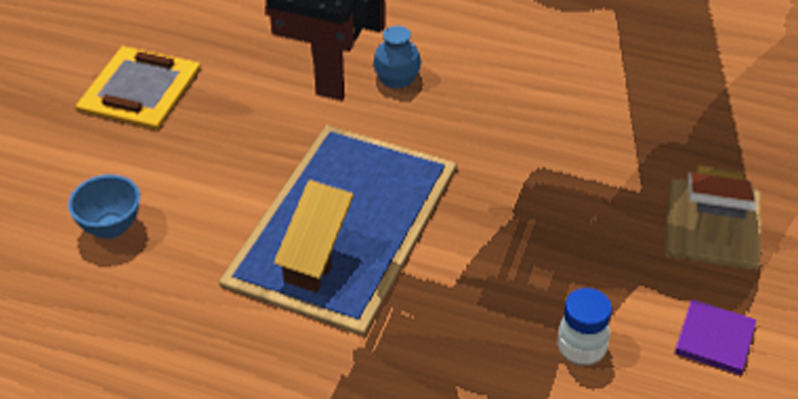

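View pics/sd.png

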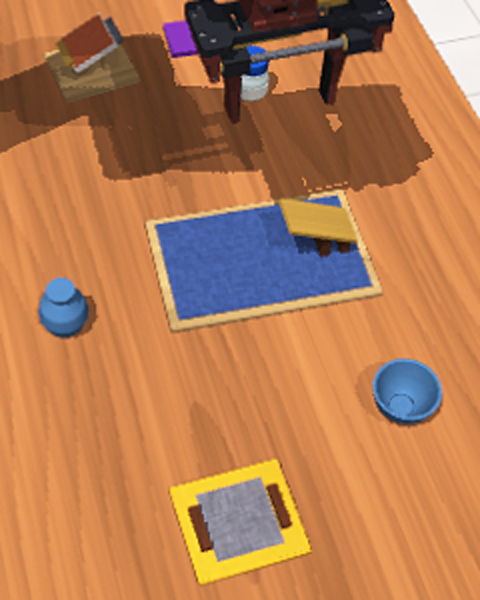

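```bash
cat >> h.py <<'E'
from scipy.optimize import least_squares
def fit(obs,x0,free=3):
    """obs: list of (info, local pts Nx3, px Nx2); x=(x,y,yaw), z=0"""
    def f(p): 
        r=[]
        for i,L,px in obs:
            L=np.array(L,float);M=R.from_euler('z',p[2]).as_matrix()
            r.append((proj(i,L@M.T+[p[0],p[1],0])-np.array(px)).ravel())
        return np.concatenate(r)
    s=least_squares(f,x0,loss='soft_l1',f_scale=2.); return s.x,np.abs(f(s.x)).reshape(-1,2).round(1).tolist()
E
python3 - <<'E'
from h import *
np.set_printoptions(precision=3,suppress=True)
S=ctrl.camera_info("scene");D=ctrl.camera_info("side")
a=lambda p:np.array(p)/2.1+[130,180]
b=lambda p:np.array(p)/2+[225,140]
L=[[-100,-75,10],[-100,75,10],[135,75,10],[135,-75,10]]
s=a([(327,127),(457,165),(367,331),(221,283)]); d=b([(174,329),(146,221),(344,191),(383,294)])
print(at_z(S,s,10),at_z(D,d,10))
L2=[[40,23,75],[40,-23,75]]
for s_ in (1,-1):
  print(fit([(S,np.array(L)*[1,s_,1],s),(D,np.array(L)*[1,1,1],d),(S,L2,a([(352,192),(306,181)]))],[600,0,-.2]))
s=a([(122,45),(200,65),(159,128),(78,115)]);d=b([(168,487),(277,460),(310,550),(200,584)])
print(at_z(S,s,8),at_z(D,d,8))
print(at_z(S,a([(668,262),(757,266)]),0),at_z(D,b([(68,101),(138,81)]),0))
for n,c,r,h in (("tile",S,(457,263,490,278),55),("tile",D,(260,150,282,178),45),("rest",S,(450,260,494,308),20),("rest",D,(246,148,294,189),20),("jar",S,(395,318,420,353),30),("bowl",D,(407,318,448,354),20),("vase",D,(242,278,266,312),30)):
  print(n,at_z(c,[((r[0]+r[2])/2,(r[1]+r[3])/2)],h))
E
```

```text
[[497.294 -82.039  10.   ]
 [506.422  64.941  10.   ]
 [735.13   52.042  10.   ]
 [728.278 -95.602  10.   ]] [[ 498.015  -91.324   10.   ]
 [ 505.211   55.791   10.   ]
 [ 737.686   38.981   10.   ]
 [ 727.377 -107.833   10.   ]]
(array([599.051, -18.4  ,  -0.057]), [[1.9, 1.2], [0.8, 1.2], [2.2, 0.7], [2.8, 0.2], [1.9, 1.1], [1.4, 2.0], [1.3, 3.2], [0.2, 2.7], [0.4, 1.6], [0.1, 0.3]])
(array([598.692, -22.54 ,  -0.055]), [[59.2, 16.3], [65.6, 19.8], [74.0, 23.7], [65.5, 22.8], [1.5, 0.6], [1.2, 0.5], [0.9, 1.9], [0.3, 1.3], [2.3, 0.9], [1.7, 0.3]])
[[ 444.599 -357.357    8.   ]
 [ 447.308 -256.323    8.   ]
 [ 555.887 -251.052    8.   ]
 [ 566.5   -343.511    8.   ]] [[ 445.909 -261.243    8.   ]
 [ 555.395 -261.889    8.   ]
 [ 556.192 -357.524    8.   ]
 [ 449.076 -361.408    8.   ]]
[[556.031 292.167   0.   ]
 [533.094 373.599  -0.   ]] [[459.615 274.06   -0.   ]
 [552.893 285.644   0.   ]]
tile [[499.723 325.041  55.   ]]
tile [[501.443 312.976  45.   ]]
rest [[502.935 328.654  20.   ]]
rest [[499.869 323.981  20.   ]]
jar [[682.256 234.993  30.   ]]
bowl [[ 700.466 -231.123   20.   ]]
vase [[384.166 -49.79   30.   ]]
```

```bash
python3 -m creep '[{"translation":[60,-22,0],"angular":[0,0,0],"jaw":1},{"translation":[120,-45,0],"angular":[0,0,0],"jaw":1},{"translation":[180,-68,0],"angular":[0,0,0],"jaw":1},{"translation":[240,-90,0],"angular":[0,0,0],"jaw":1},{"translation":[290,-110,0],"angular":[0,0,0],"jaw":1},{"translation":[330,-125,0],"angular":[0,0,0],"jaw":1},{"translation":[330,-125,0],"angular":[0,0,0],"jaw":1},{"translation":[330,-125,0],"angular":[0,0,0],"jaw":1}]'
python3 - <<'E'
from h import *
im=ctrl.get_image("wrist"); i=ctrl.camera_info("wrist"); save(im,"wrist1")
import pickle; pickle.dump(i,open("w1.pkl","wb"))
print(ctrl.get_obs()["ee_pos"],ctrl.look_for("wrist","tile"),ctrl.look_for("wrist","rest"))
a=cv2.imread("pics/wrist1.png")[120:420,180:460]; b=cv2.imread("pics/wrist0.png")[120:420,180:440]
cv2.imwrite("pics/w1.png",cv2.resize(a,None,fx=2,fy=2,interpolation=2));cv2.imwrite("pics/w0.png",cv2.resize(b,None,fx=2,fy=2,interpolation=2))
E
```

```text
t: 2.2
ee_pos: [500.0, 329.6, 187.8]
orientation: [2.221, 2.222, -0.001]
ft_force: [-0.2, -1.2, 0.2]
width: 87.8
grasp_force: 0.0
[500.28577433 329.12610377 187.80652999] [{'rect': [401.4, 155.3, 464.6, 218.0], 'score': 0.78}, {'rect': [278.4, 183.1, 338.5, 248.3], 'score': 0.61}] [{'rect': [258.1, 162.9, 354.2, 256.4], 'score': 0.78}]
```

View pics/w1.png

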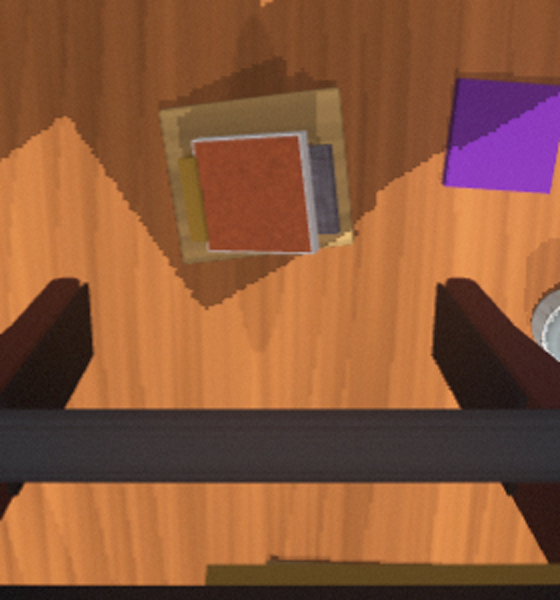

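View pics/w0.png

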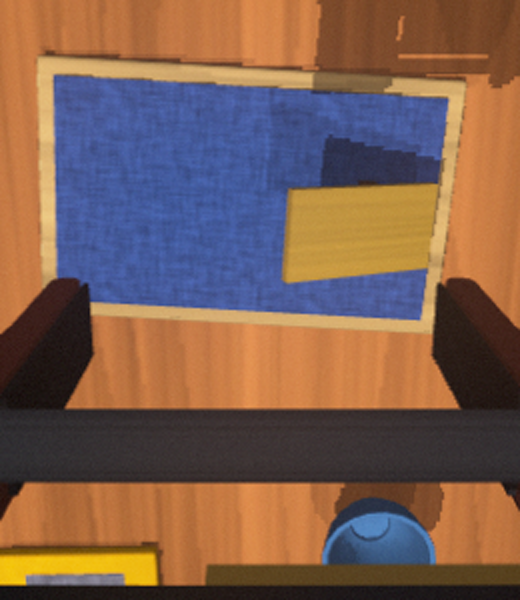

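Run:
```python
from h import *
import pickle
np.set_printoptions(precision=3,suppress=True)
w1=pickle.load(open("w1.pkl","rb"))
c=lambda p:np.array(p)/2+[180,120]
base=[[-50,45,10],[50,45,10],[50,-45,10],[-50,-45,10]]; bp=c([(160,106),(338,88),(353,243),(184,263)])
t=np.deg2rad(25); u=np.array([np.cos(t),0,np.sin(t)]);n=np.array([-np.sin(t),0,np.cos(t)])
tc=[np.array([0,0,45])+8*n+a*u+np.array([0,b,0]) for a,b in ((-30,30),(30,30),(30,-30),(-30,-30))]
tp=c([(193,138),(302,132),(313,254),(209,251)])
print("rest",fit([(w1,base,bp)],[500,325,.1])); print("tile",fit([(w1,tc,tp)],[500,325,.1]))
x,_=fit([(w1,base,bp),(w1,tc,tp)],[500,325,.1]);print("both",x)
# wrist0 camera: same offset as w1, moved
w0=dict(w1);T=np.array([[1,0,.001,624.433],[-.001,.967,.254,68.703],[0,-.254,.967,382.678],[0,0,0,1]]);w0["world_from_camera"]=T
L=[[-100,75,10],[135,75,10],[135,-75,10],[40,23,75],[40,-23,75]]
print("stand",fit([(w0,L,c([(38,57),(466,80),(432,334),(288,188),(283,282)]))],[600,-20,-.05]))
```

```text
rest (array([497.764, 324.163,   0.113]), [[1.2, 0.4], [1.6, 1.3], [0.8, 0.7], [1.2, 0.2]])
tile (array([498.147, 323.97 ,   0.113]), [[0.4, 0.0], [0.1, 0.2], [0.7, 0.0], [0.4, 0.2]])
both [498.015 324.046   0.113]
stand (array([595.794, -18.552,  -0.055]), [[4.7, 1.3], [0.4, 0.6], [1.0, 1.0], [0.5, 0.7], [0.0, 0.5]])
```

```bash
cat > g.py <<'E'
from h import *
t=np.deg2rad(25)
def rest(x=498.,y=324.,yaw=.113,up=60,s=0,deep=16):
    Z=R.from_euler('z',yaw).as_matrix(); u=Z@[np.cos(t),0,np.sin(t)];n=Z@[-np.sin(t),0,np.cos(t)];yy=Z@[0,1,0]
    M=np.c_[np.cross(yy,-n),yy,-n]; p=np.array([x,y,45])+4*n+s*u-deep*n+up*n
    return p,R.from_matrix(M)
E
python3 - <<'E'
from g import *
for up in(60,0): p,r=rest(up=up); print(p,delta(p,r))
E
```

```text
[477.84369958 321.71259379  88.50277378] (array([ -7.1, -22.6,  99.4]), array([-0.367, -0.327, -1.656]))
[503.0390751  324.57185155  34.12430656] (array([ -4.2,   2.6, 153.7]), array([-0.367, -0.327, -1.656]))
```

```bash
python3 -m creep '[{"translation":[0,-5,10],"angular":[-0.04,-0.035,-0.18],"jaw":1},{"translation":[-1,-8,20],"angular":[-0.08,-0.07,-0.36],"jaw":1},{"translation":[-2,-10,35],"angular":[-0.12,-0.105,-0.54],"jaw":1},{"translation":[-3,-13,50],"angular":[-0.16,-0.14,-0.72],"jaw":1},{"translation":[-4,-16,65],"angular":[-0.2,-0.175,-0.9],"jaw":1},{"translation":[-5,-19,80],"angular":[-0.24,-0.21,-1.08],"jaw":1},{"translation":[-6,-21,90],"angular":[-0.28,-0.245,-1.26],"jaw":1},{"translation":[-7.1,-22.6,99.4],"angular":[-0.32,-0.285,-1.44],"jaw":1}]'
python3 - <<'E'
from g import *
print(ctrl.get_obs()["qpos"])
for up in(60,0): p,r=rest(up=up); print(p,delta(p,r))
E
```

```text
t: 3.35
ee_pos: [477.8, 322.1, 88.3]
orientation: [0.149, 2.745, 0.031]
ft_force: [0.5, -1.0, -0.1]
width: 87.4
grasp_force: 0.0
[ 0.7237656   0.40691256  2.04328247 -0.60173566  0.46229047 -0.22648742]
[477.84369958 321.71259379  88.50277378] (array([-0.1, -0.4, -0.2]), array([-0.047, -0.041, -0.212]))
[503.0390751  324.57185155  34.12430656] (array([-2.3,  2.7, 59.7]), array([-0.047, -0.041, -0.212]))
```

```bash
python3 -m creep '[{"translation":[0,-0.4,0],"angular":[-0.035,-0.03,-0.15],"jaw":1},{"translation":[0,-0.4,0],"angular":[-0.047,-0.041,-0.212],"jaw":1},{"translation":[-0.1,-0.4,-0.2],"angular":[-0.047,-0.041,-0.212],"jaw":1},{"translation":[-0.1,-0.4,-0.2],"angular":[-0.047,-0.041,-0.212],"jaw":1},{"translation":[-0.1,-0.4,-0.2],"angular":[-0.047,-0.041,-0.212],"jaw":1},{"translation":[-0.1,-0.4,-0.2],"angular":[-0.047,-0.041,-0.212],"jaw":1},{"translation":[-0.1,-0.4,-0.2],"angular":[-0.047,-0.041,-0.212],"jaw":1},{"translation":[-0.1,-0.4,-0.2],"angular":[-0.047,-0.041,-0.212],"jaw":1}]'
python3 - <<'E'
from g import *
print(ctrl.get_obs()["qpos"])
for up in(60,0): p,r=rest(up=up); print(p,delta(p,r))
im=ctrl.get_image("wrist"); i=ctrl.camera_info("wrist"); save(im,"wrist2")
Z=R.from_euler('z',.113).as_matrix(); u=Z@[np.cos(t),0,np.sin(t)];n=Z@[-np.sin(t),0,np.cos(t)];v=Z@[0,1,0]
P=np.array([[498,324,45]+8*n+a*u+b*v for a,b in ((-30,30),(30,30),(30,-30),(-30,-30))]);q=proj(i,P);print(q)
m=cv2.imread("pics/wrist2.png")
cv2.polylines(m,[np.round(q*8).astype(int)],True,(0,255,0),1,shift=3)
cv2.imwrite("pics/w2.png",cv2.resize(m,(800,600)))
E
```

```text
t: 4.35
ee_pos: [477.3, 322.6, 88.7]
orientation: [-0.146, 2.703, 0.035]
ft_force: [0.2, 0.4, -0.6]
width: 87.9
grasp_force: 0.0
[ 0.71726738  0.39566245  2.08752461 -0.70660448  0.37814572 -0.33597283]
[477.84369958 321.71259379  88.50277378] (array([-0.3, -0.9,  0.3]), array([-0.   , -0.001, -0.005]))
[503.0390751  324.57185155  34.12430656] (array([-0.4, -0.9, 60.3]), array([-0.   , -0.001, -0.005]))
[[352.63983212 200.63318463]
 [350.52454315 280.42708219]
 [269.92939075 280.69371076]
 [266.95944271 200.9839121 ]]
```

View pics/w2.png

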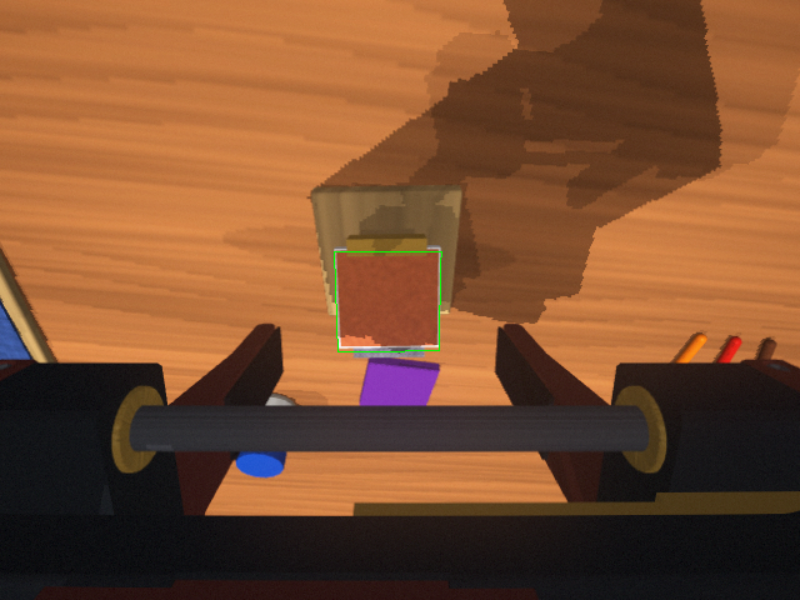

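The tile (335–440, 250–350) matches the predicted outline within about 1 mm. Descend and grip.

```bash
python3 -m creep '[{"translation":[0,-0.7,20],"angular":[0,0,-0.005],"jaw":1},{"translation":[-0.4,-0.9,40],"angular":[0,0,-0.005],"jaw":1},{"translation":[-0.4,-0.9,55],"angular":[0,0,-0.005],"jaw":1},{"translation":[-0.4,-0.9,60],"angular":[0,0,-0.005],"jaw":1},{"translation":[-0.4,-0.9,60],"angular":[0,0,-0.005],"jaw":0.6},{"translation":[-0.4,-0.9,60],"angular":[0,0,-0.005],"jaw":0.5},{"translation":[-0.4,-0.9,60],"angular":[0,0,-0.005],"jaw":0.4},{"translation":[-0.4,-0.9,60],"angular":[0,0,-0.005],"jaw":0.4}]'
python3 - <<'E'
from g import *
o=ctrl.get_obs();print(o["qpos"],o["width"],o["grasp_force"],delta(*rest(up=0)),delta(*rest(up=0,s=14)))
E
```

```text
t: 5.4
ee_pos: [503.0, 324.6, 34.9]
orientation: [-0.153, 2.702, 0.034]
ft_force: [0.4, -0.2, 0.3]
width: 51.4
grasp_force: 0.0
[ 0.68490789  0.5248301   2.05963828 -0.90779868  0.29400462 -0.1564218 ] 51.362541523277656 0.0 (array([ 0.3, -0.1,  0.7]), array([-0.   , -0.001,  0.   ])) (array([-13.7,  -0.1,   0.7]), array([-0.   , -0.001,  0.   ]))
```

Run:
```python
from g import *
a=[]
for c in("wrist","side"):
    save(ctrl.get_image(c),c+"3")
    a.append(cv2.imread("pics/"+c+"3.png"))
w=a[0][150:430,180:470]; s=cv2.resize(a[1][120:220,220:350],(377,290),interpolation=2)
w=cv2.resize(w,(300,290)); cv2.imwrite("pics/m3.png",np.hstack([w,s]))
```

```text
(no output)
```

View pics/m3.png

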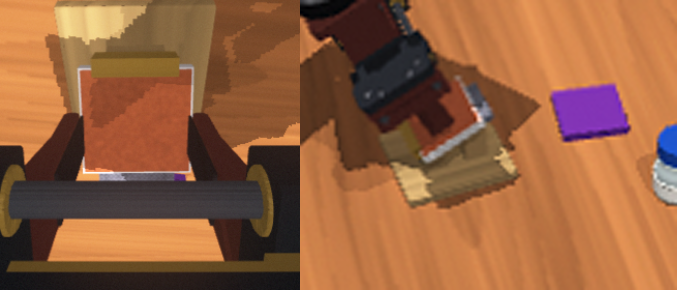

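Run:
```python
from g import *
o=ctrl.get_obs();print(o["t"],o["width"],o["grasp_force"],o["ft_force"],o["ee_pos"],o["qvel"])
i=ctrl.camera_info("wrist")
r=R.from_rotvec(o["orientation"])
# project fingertips inner faces for 51 & 60 widths at TCP and 16 behind
for w in(51.4,60):
  for b in(0,16,30):
    print(w,b,proj(i,[o["ee_pos"]+r.apply([0,s*w/2,-b]) for s in(1,-1)]).round(0).tolist())
```

```text
5.5 43.12986011946771 0.0 [-0.60232094 -0.65597027  0.31437163] [502.9648082  324.58121794  34.6771652 ] [-0.0024795   0.00376016  0.00066358 -0.00084689  0.00166788  0.00171755]
51.4 0 [[353.0, 260.0], [269.0, 260.0]]
51.4 16 [[357.0, 270.0], [265.0, 270.0]]
51.4 30 [[360.0, 280.0], [262.0, 280.0]]
60 0 [[361.0, 260.0], [262.0, 260.0]]
60 16 [[365.0, 270.0], [258.0, 270.0]]
60 30 [[369.0, 280.0], [254.0, 280.0]]
```

```bash
python3 -c "
import cv2
a=cv2.imread('pics/wrist3.png')[200:360,200:430]
cv2.imwrite('pics/m4.png',cv2.resize(a,None,fx=3.4,fy=3.4,interpolation=2))"
```

```text
(no output)
```

View pics/m4.png

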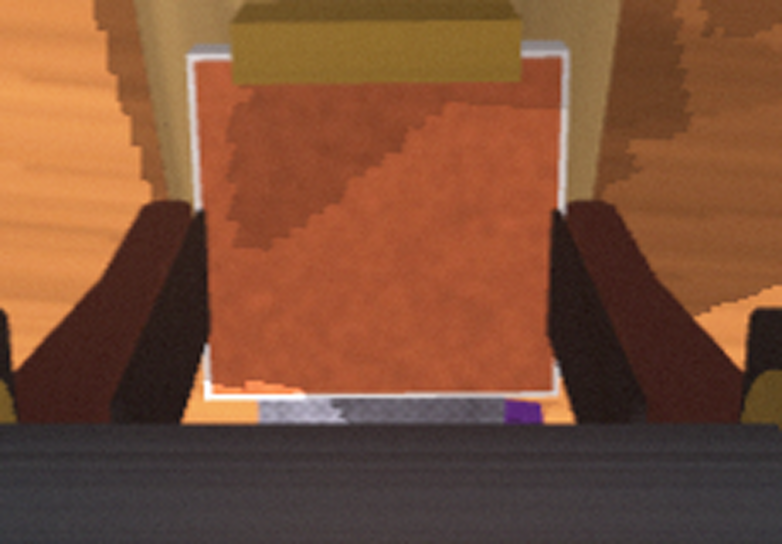

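Run:
```python
from g import *
for k in range(3):
    save(ctrl.get_image("wrist"),"wrist4_%d"%k); o=ctrl.get_obs();print(o["t"],o["width"],o["grasp_force"])
a=cv2.imread('pics/wrist4_2.png')[200:360,200:430]
cv2.imwrite('pics/m5.png',cv2.resize(a,None,fx=2.4,fy=2.4,interpolation=2))
b=cv2.imread('pics/wrist3.png')[200:360,200:430]; print(np.abs(a.astype(int)-b).mean())
```

```text
5.55 39.57453020350704 0.0
5.6 36.51942137307717 0.0
5.65 35.54354093854643 0.0
14.05947463768116
```

View pics/m5.png

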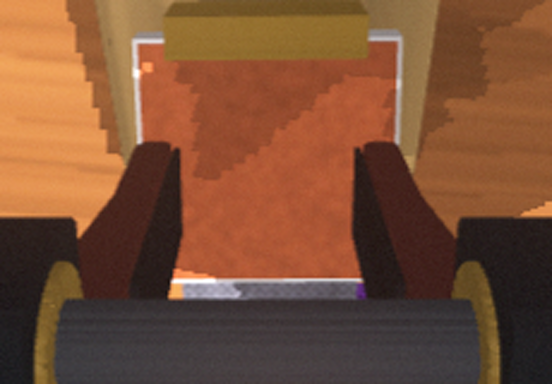

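Run:
```python
from g import *
o=ctrl.get_obs(); i=ctrl.camera_info("wrist"); r=R.from_rotvec(o["orientation"])
for w,px in((35.5,[(275,262),(348,262)]),(87.9,[(225.6,260),(397.6,260)])):
    c,d=ray(i,px); k=w/np.linalg.norm(d[0]-d[1]); print(w,r.inv().apply(c+k*d-o["ee_pos"]).round(1))
# same for tile top corners seen now: px
tp=np.array([(188,47),(567,47),(557,395),(207,397)])/3.4+[200,200]
t=np.deg2rad(25); u=np.array([np.cos(t),0,np.sin(t)]);n=np.array([-np.sin(t),0,np.cos(t)])
L=np.array([np.array([a,b,0]) for a,b in ((-30,30),(-30,-30),(30,-30),(30,30))])
Lc=L[[1,0,3,2]] 
K=np.array(i["camera_matrix"]);D=np.array(i["distortion"]);T=np.array(i["world_from_camera"])
for LL in(L,Lc):
    ok,rv,tv=cv2.solvePnP(LL.astype(float),tp,K,D); tv=tv.ravel()
    print("tile centre",T[:3,:3]@(tv*[1,-1,-1])+T[:3,3], "normal",T[:3,:3]@(np.diag([1,-1,-1])@cv2.Rodrigues(rv)[0][:,2]))
print(o["ee_pos"],i["world_from_camera"])
```

```text
35.5 [[ 13.1 -17.5 -39.1]
 [ 13.1  18.  -39. ]]
87.9 [[ 11.2 -43.7 -31. ]
 [ 11.3  44.2 -30.9]]
tile centre [494.13571122 323.76705006  48.69021681] normal [ 0.44879771  0.06414061 -0.89132856]
tile centre [494.13571126 323.76705008  48.69021676] normal [-0.44879772 -0.06414061  0.89132855]
[502.94197902 324.51589976  34.50799339] [[-1.12286770e-01 -7.66848024e-01 -6.31930210e-01  3.58190904e+02]
 [ 9.93673453e-01 -8.80494909e-02 -6.97162492e-02  3.08322078e+02]
 [-2.17936539e-03 -6.35760486e-01  7.71883317e-01  1.82065172e+02]
 [ 0.00000000e+00  0.00000000e+00  0.00000000e+00  1.00000000e+00]]
```

The fingers closed above the tile: the picture shows their visible tips about 30–35 mm behind the reported TCP, over an untouched tile. I'll open and advance slowly, watching the force.

```bash
python3 -m creep '[{"translation":[0,0,0],"angular":[0,0,0],"jaw":1},{"translation":[0,0,0],"angular":[0,0,0],"jaw":1},{"translation":[0,0,0],"angular":[0,0,0],"jaw":1},{"translation":[0,0,0],"angular":[0,0,0],"jaw":1},{"translation":[0,0,0],"angular":[0,0,0],"jaw":1},{"translation":[0,0,0],"angular":[0,0,0],"jaw":1},{"translation":[0,0,5],"angular":[0,0,0],"jaw":1},{"translation":[0,0,10],"angular":[0,0,0],"jaw":1}]'
python3 -m creep '[{"translation":[0,0,4],"angular":[0,0,0],"jaw":1},{"translation":[0,0,8],"angular":[0,0,0],"jaw":1},{"translation":[0,0,12],"angular":[0,0,0],"jaw":1},{"translation":[0,0,14],"angular":[0,0,0],"jaw":1},{"translation":[0,0,14],"angular":[0,0,0],"jaw":0.6},{"translation":[0,0,14],"angular":[0,0,0],"jaw":0.6},{"translation":[0,0,14],"angular":[0,0,0],"jaw":0.6},{"translation":[0,0,14],"angular":[0,0,0],"jaw":0.6}]'
python3 - <<'E'
from g import *
im=ctrl.get_image("wrist");save(im,"wrist5");ctrl.get_image("side")
o=ctrl.get_obs();print(o["qpos"],o["width"],o["grasp_force"],o["ft_force"])
E
```

```text
t: 6.65
ee_pos: [507.3, 325.0, 25.1]
orientation: [-0.153, 2.703, 0.033]
ft_force: [-0.3, -0.0, -0.2]
width: 87.8
grasp_force: 0.0
t: 7.65
ee_pos: [513.0, 325.7, 12.8]
orientation: [-0.153, 2.703, 0.033]
ft_force: [-0.2, 0.1, 0.6]
width: 59.5
grasp_force: 30.0
[ 0.67345201  0.57698078  2.04389027 -1.007759    0.2684117  -0.06252175] 59.31461209640279 29.989091455936432 [-0.70328846 -0.41809992  1.85595167]
```

```bash
python3 -m creep '[{"translation":[-4,0,0],"angular":[0,0,0],"jaw":0.6},{"translation":[-9,0,0],"angular":[0,0,0],"jaw":0.6},{"translation":[-14,0,0],"angular":[0,0,0],"jaw":0.6},{"translation":[-15,0,0],"angular":[0,0,0],"jaw":0.6},{"translation":[-15,0,-12],"angular":[0,0,0],"jaw":0.6},{"translation":[-15,0,-35],"angular":[0,0,0],"jaw":0.6},{"translation":[-15,0,-70],"angular":[0,0,0],"jaw":0.6},{"translation":[-15,0,-110],"angular":[0,0,0],"jaw":0.6}]'
python3 - <<'E'
from g import *
o=ctrl.get_obs();print(o["qpos"],o["width"],o["grasp_force"],o["ft_force"])
# drop pose: stand est
sx,sy,yaw=597,-18.5,-.055
Z=R.from_euler('z',yaw).as_matrix(); e=np.array([sx,sy,75])+Z@[40,0,0]
M=np.c_[Z@[-1,0,0],Z@[0,1,0],[0,0,-1]]
print("edge",e); 
for up in(47,150): print(delta(e+Z@[-21,0,0]+[0,0,up-40],R.from_matrix(M)))
E
```

```text
t: 8.75
ee_pos: [479.8, 321.6, 119.1]
orientation: [-0.153, 2.704, 0.032]
ft_force: [-0.2, 0.1, -0.6]
width: 59.7
grasp_force: 30.0
[ 0.71199617  0.33816912  2.06951863 -0.59615935  0.43725491 -0.4652847 ] 59.734666873675565 29.98918265104294 [-0.16335833  0.10412458 -0.55415471]
edge [636.93951525 -20.698891    75.        ]
(array([ -72.1, -354.3,   74.7]), array([0.035, 0.433, 0.165]))
(array([-115.4, -354.4,  -18.8]), array([0.035, 0.433, 0.165]))
```

```bash
python3 -m creep '[{"translation":[-30,-30,-15],"angular":[0,0.05,0.02],"jaw":0.6},{"translation":[-55,-80,-20],"angular":[0,0.1,0.04],"jaw":0.6},{"translation":[-80,-135,-20],"angular":[0.01,0.17,0.06],"jaw":0.6},{"translation":[-105,-190,-20],"angular":[0.015,0.24,0.09],"jaw":0.6},{"translation":[-130,-245,-19],"angular":[0.02,0.31,0.12],"jaw":0.6},{"translation":[-155,-300,-19],"angular":[0.03,0.38,0.14],"jaw":0.6},{"translation":[-175,-354,-19],"angular":[0.035,0.433,0.165],"jaw":0.6},{"translation":[-175,-354,-19],"angular":[0.035,0.433,0.165],"jaw":0.6}]'
python3 - <<'E'
from g import *
import pickle
o=ctrl.get_obs();print(o["qpos"],o["width"],o["grasp_force"])
im=ctrl.get_image("wrist");i=ctrl.camera_info("wrist");save(im,"wrist6");pickle.dump(i,open("w6.pkl","wb"))
cv2.imwrite("pics/w6.png",cv2.resize(cv2.imread("pics/wrist6.png"),(800,600)))
print(i["world_from_camera"])
E
```

```text
t: 9.75
ee_pos: [672.6, -16.7, 210.0]
orientation: [0.093, 3.138, 0.0]
ft_force: [-1.2, 0.6, -1.5]
width: 59.6
grasp_force: 30.0
[-4.26538700e-02  4.70202961e-01  1.49987487e+00  2.39149430e-04
  1.16886855e+00 -1.55450458e+00] 59.609680316556485 29.989542961120605
[[ 5.78894855e-02 -9.66037950e-01 -2.51832258e-01  6.01624944e+02]
 [ 9.98322692e-01  5.58201149e-02  1.53595799e-02 -1.06953946e+01]
 [-7.80631430e-04 -2.52299017e-01  9.67649005e-01  4.04038587e+02]
 [ 0.00000000e+00  0.00000000e+00  0.00000000e+00  1.00000000e+00]]
```

View pics/w6.png

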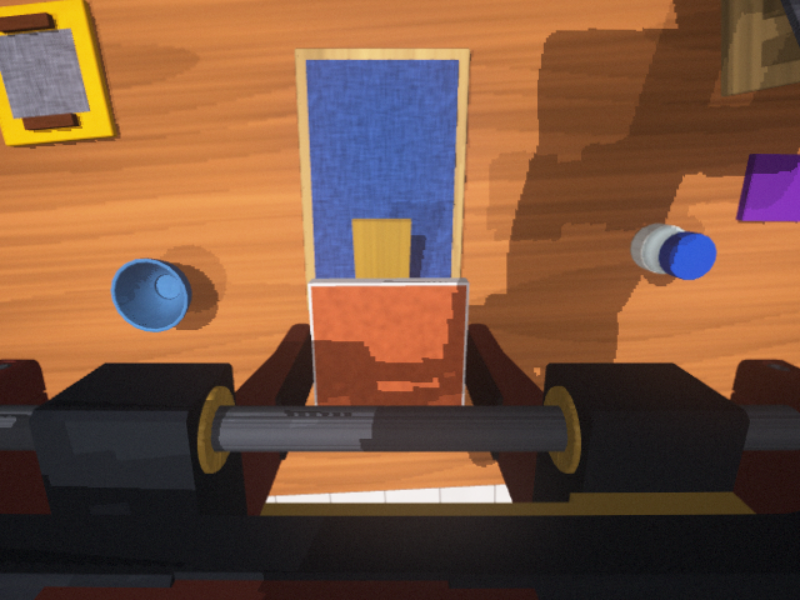

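Run:
```python
from g import *
import pickle
np.set_printoptions(precision=2,suppress=True)
i=pickle.load(open("w6.pkl","rb")); q=lambda p:np.array(p)/1.25
print("edge",at_z(i,q([(351,218),(411,218.5)]),75)); print("end",at_z(i,q([(295,49),(470,49)]),10))
print("holder +x corners",at_z(i,q([(117,137),(5,146)]),8),"rail+x inner top",at_z(i,q([(22,117),(75,113)]),15),"rail-x inner top?",at_z(i,q([(52,26)]),8))
print("stand",fit([(i,[[40,-23,75],[40,23,75],[-100,-75,10],[-100,75,10]],q([(351,218),(411,218.5),(295,49),(470,49)]))],[597,-18,-.05]))
o=ctrl.get_obs();r=R.from_rotvec(o["orientation"])
c,d=ray(i,q([(310,284),(467,282)]));k=60/np.linalg.norm(d[0]-d[1]);print("tile in tool",r.inv().apply(c+k*d-o["ee_pos"]),o["ee_pos"])
```

```text
edge [[630.89 -41.57  75.  ]
 [633.94   4.39  75.  ]]
end [[493.67 -83.38  10.  ]
 [502.22  63.1   10.  ]]
holder +x corners [[ 553.57 -249.37    8.  ]
 [ 554.72 -351.98    8.  ]] rail+x inner top [[ 532.97 -324.36   15.  ]
 [ 532.76 -277.34   15.  ]] rail-x inner top? [[ 462.78 -285.42    8.  ]]
stand (array([595.28, -16.26,  -0.06]), [[0.1, 3.0], [0.1, 2.8], [1.8, 2.9], [1.6, 2.3]])
tile in tool [[ 29.42 -30.25 -37.35]
 [ 30.12  29.75 -37.05]] [670.79 -14.57 209.31]
```

Run:
```python
from g import *
np.set_printoptions(precision=2,suppress=True)
im=ctrl.get_image("wrist");i=ctrl.camera_info("wrist");o=ctrl.get_obs();save(im,"wrist7")
a=cv2.imread("pics/wrist6.png",0);b=cv2.imread("pics/wrist7.png",0)
def tm(x0,y0,x1,y1):
    m=cv2.matchTemplate(b[y0-10:y1+10,max(x0-10,0):x1+10],a[y0:y1,x0:x1],cv2.TM_CCOEFF_NORMED);_,v,_,l=cv2.minMaxLoc(m);return l[0]-min(10,x0),l[1]-10,v
print(tm(265,160,345,205),tm(220,20,390,60),tm(20,60,100,125),o["ee_pos"],o["qvel"])
hsv=cv2.cvtColor(cv2.imread("pics/wrist7.png"),cv2.COLOR_BGR2HSV)
m=((hsv[...,0]>15)&(hsv[...,0]<32)&(hsv[...,1]>90)&(hsv[...,2]>60)).astype(np.uint8)[150:222,268:345]
n,l,s,c=cv2.connectedComponentsWithStats(m);k=1+np.argmax(s[1:,4]);x,y,w,h=s[k][:4];x+=268;y+=150
print("ramp box",x,y,w,h,"edge",at_z(i,[(x-.5,y-.5),(x+w-.5,y-.5)],75))
```

```text
(-2, 2, 0.9962673187255859) (-2, 2, 0.9888656735420227) (-2, 2, 0.9805866479873657) [669.66 -13.12 209.04] [ 0.03 -0.02  0.03  0.   -0.   -0.  ]
ramp box 280 177 47 45 edge [[631.59 -41.54  75.  ]
 [634.13   3.52  75.  ]]
```

Run:
```python
from g import *
import pickle
np.set_printoptions(precision=1,suppress=True)
S=ctrl.camera_info("scene");D=ctrl.camera_info("side")
print(at_z(S,np.array([(352,192),(306,181)])/2.1+[130,180],75).mean(0),at_z(D,np.array([(279,198),(297,237)])/2+[225,140],75).mean(0))
w=dict(pickle.load(open("w1.pkl","rb")));w["world_from_camera"]=np.array([[1,0,.001,624.433],[-.001,.967,.254,68.703],[0,-.254,.967,382.678],[0,0,0,1]])
print(at_z(w,np.array([(288,188),(283,282)])/2+[180,120],75))
i=ctrl.camera_info("wrist");K=np.array(i["camera_matrix"]);K[0,0]*=.975;K[1,1]*=.975
j=dict(i,camera_matrix=K);print(at_z(j,[(279.5,176.5),(326.5,176.5)],75),ctrl.camera_info("wrist")["distortion"],ctrl.get_obs()["ee_pos"])
# side & scene refine on ramp: colour-based edge in fresh pics
```

```text
[636.5 -21.3  75. ] [639.9 -28.   75. ]
[[636.2   2.8  75. ]
 [634.3 -43.2  75. ]]
[[630.3 -42.2  75. ]
 [632.9   4.   75. ]] [-0.  0.  0.  0.  0.] [669.7 -13.1 209. ]
```

Run:
```python
from g import *
Z=R.from_euler('z',-.056).as_matrix(); e=np.array([636.3,-20.3,75])
M=R.from_matrix(np.c_[Z@[-1,0,0],Z@[0,1,0],[0,0,-1]])
p=e+Z@[-21,0,0]+[0,0,9]
print(p,delta(p,M))
```

```text
[615.3329194  -19.12461456  84.        ] (array([ 53.9,  -9.2, 125. ]), array([ 0.001, -0.   ,  0.   ]))
```

```bash
python3 -m creep '[{"translation":[20,-3,10],"angular":[0,0,0],"jaw":0.6},{"translation":[40,-7,30],"angular":[0,0,0],"jaw":0.6},{"translation":[54,-9,55],"angular":[0,0,0],"jaw":0.6},{"translation":[54,-9,80],"angular":[0,0,0],"jaw":0.6},{"translation":[54,-9,105],"angular":[0,0,0],"jaw":0.6},{"translation":[54,-9,120],"angular":[0,0,0],"jaw":0.6},{"translation":[54,-9,125],"angular":[0,0,0],"jaw":0.6},{"translation":[54,-9,125],"angular":[0,0,0],"jaw":0.6}]'
cat > d.py <<'E'
from g import *
Z=R.from_euler('z',-.056).as_matrix()
M=R.from_matrix(np.c_[Z@[-1,0,0],Z@[0,1,0],[0,0,-1]])
o=ctrl.get_obs();print(o["ee_pos"],delta([615.3,-19.1,84.],M),o["qvel"].round(3),o["width"])
E
python3 d.py
```

```text
t: 10.85
ee_pos: [615.9, -18.2, 85.1]
orientation: [0.084, 3.139, 0.002]
ft_force: [-0.3, -0.2, -1.2]
width: 59.5
grasp_force: 30.0
[615.88962241 -18.24874989  85.08275083] (array([ 0.5, -0.9,  1.1]), array([0.001, 0.001, 0.002])) [-0.006 -0.011 -0.012 -0.001  0.004 -0.002] 59.53092853894898
```

```bash
python3 -m creep '[{"translation":[0.3,-0.8,0.6],"angular":[0,0,0],"jaw":0.6},{"translation":[0.3,-0.8,0.6],"angular":[0,0,0],"jaw":0.6},{"translation":[0.3,-0.8,0.6],"angular":[0,0,0],"jaw":0.6},{"translation":[0.3,-0.8,0.6],"angular":[0,0,0],"jaw":0.6},{"translation":[0.3,-0.8,0.6],"angular":[0,0,0],"jaw":0.6},{"translation":[0.3,-0.8,0.6],"angular":[0,0,0],"jaw":0.6},{"translation":[0.3,-0.8,0.6],"angular":[0,0,0],"jaw":0.6},{"translation":[0.3,-0.8,0.6],"angular":[0,0,0],"jaw":0.6}]'; python3 d.py
python3 -m creep '[{"translation":[0,0,0],"angular":[0,0,0],"jaw":1},{"translation":[0,0,0],"angular":[0,0,0],"jaw":1},{"translation":[0,0,0],"angular":[0,0,0],"jaw":1},{"translation":[0,0,0],"angular":[0,0,0],"jaw":1},{"translation":[0,0,0],"angular":[0,0,0],"jaw":1},{"translation":[0,0,0],"angular":[0,0,0],"jaw":1},{"translation":[0,0,-50],"angular":[0,0,0],"jaw":1},{"translation":[0,0,-100],"angular":[0,0,0],"jaw":1}]'
python3 - <<'E'
from g import *
import pickle
o=ctrl.get_obs();im=ctrl.get_image("wrist");i=ctrl.camera_info("wrist");save(im,"wrist8");pickle.dump(i,open("w8.pkl","wb"))
print(o["ee_pos"],o["qvel"].round(3),[(d["rect"],d["score"]) for d in ctrl.look_for("wrist","tile")])
hsv=cv2.cvtColor(im,cv2.COLOR_RGB2HSV); print([im[y,x].tolist() for y in range(60,240,25) for x in (270,300,330)])
save(ctrl.get_image("side"),"side8"); print([(d["rect"],d["score"]) for d in ctrl.look_for("side","tile")])
E
```

```text
t: 11.85
ee_pos: [615.5, -19.4, 84.2]
orientation: [0.085, 3.14, 0.002]
ft_force: [0.4, 0.3, -0.5]
width: 59.6
grasp_force: 30.0
[615.50288871 -19.40917927  84.22124723] (array([0.2, 0.3, 0.2]), array([0.001, 0.001, 0.002])) [-0.    -0.001 -0.001 -0.    -0.     0.   ] 59.57115314210774
t: 12.85
ee_pos: [614.9, -19.5, 184.8]
orientation: [-0.085, -3.14, -0.002]
ft_force: [0.5, -0.1, -0.3]
width: 87.8
grasp_force: 0.0
[614.85176556 -19.49950159 184.78672947] [ 0.    -0.489 -0.301 -0.     0.763 -0.001] [([599.8, 177.6, 640.0, 233.6], 0.9), ([269.5, 129.5, 335.4, 195.3], 0.65)]
[[194, 119, 66], [189, 115, 65], [193, 117, 66], [202, 126, 74], [201, 125, 72], [198, 123, 74], [81, 96, 158], [74, 92, 152], [80, 100, 164], [81, 103, 165], [60, 106, 192], [68, 85, 140], [73, 90, 152], [240, 218, 58], [53, 98, 182], [79, 102, 170], [247, 247, 249], [145, 156, 189], [73, 92, 152], [66, 85, 146], [66, 91, 154], [72, 90, 154], [69, 91, 156], [63, 79, 136]]
[([308.3, 149.6, 331.8, 169.4], 0.96), ([321.1, 258.5, 354.5, 289.7], 0.67)]
```

```bash
cat > seg.py <<'E'
from g import *
def seg(im,box):
    l,t,r,b=box; h=cv2.cvtColor(im,cv2.COLOR_RGB2HSV).astype(int)
    m=((h[...,1]>165)&(h[...,0]>95)&(h[...,0]<125)&(h[...,2]>100)) | ((h[...,1]<75)&(h[...,2]>150)) | ((h[...,0]>20)&(h[...,0]<35)&(h[...,1]>100)&(h[...,2]>120))
    M=np.zeros(m.shape,np.uint8);M[t:b,l:r]=m[t:b,l:r]
    M=cv2.morphologyEx(M,cv2.MORPH_OPEN,np.ones((3,3)));M=cv2.morphologyEx(M,cv2.MORPH_CLOSE,np.ones((9,9)))
    n,L,s,c=cv2.connectedComponentsWithStats(M);k=1+np.argmax(s[1:,4]);cs,_=cv2.findContours((L==k).astype(np.uint8),cv2.RETR_EXTERNAL,cv2.CHAIN_APPROX_NONE)
    return s[k],max(cs,key=cv2.contourArea)
E
python3 - <<'E'
from seg import *
import pickle
np.set_printoptions(precision=1,suppress=True)
im=ctrl.get_image("wrist");i=ctrl.camera_info("wrist");o=ctrl.get_obs();save(im,"wrist9");pickle.dump(i,open("w9.pkl","wb"))
s,c=seg(im,(240,100,370,240));R_=cv2.minAreaRect(c);bx=cv2.boxPoints(R_);print(s,R_,bx,o["ee_pos"],o["qvel"].round(3))
P=at_z(i,bx,18);print(P,P.mean(0),[np.linalg.norm(P[k]-P[k-1]) for k in range(4)])
v=cv2.imread("pics/wrist9.png");cv2.polylines(v,[np.round(bx*8).astype(int)],True,(0,255,0),1,shift=3)
cv2.imwrite("pics/w9.png",cv2.resize(v[80:300,180:460],None,fx=2.7,fy=2.7,interpolation=cv2.INTER_NEAREST))
E
```

```text
[ 272  128   63   64 2831] ((303.5579528808594, 160.55502319335938), (56.6463508605957, 54.29716873168945), 77.19573211669922) [[270.8 139. ]
 [323.8 126.9]
 [336.3 182.2]
 [283.4 194.2]] [614.9 -19.5 183.8] [-0.  0.  0.  0.  0. -0.]
[[541.4 -57.   18. ]
 [532.5  -2.3  18. ]
 [589.2   8.4  18. ]
 [598.9 -48.5  18. ]] [565.5 -24.9  18. ] [np.float64(58.189838394657734), np.float64(55.444841008942674), np.float64(57.685835250683674), np.float64(57.67703441557316)]
```

View pics/w9.png

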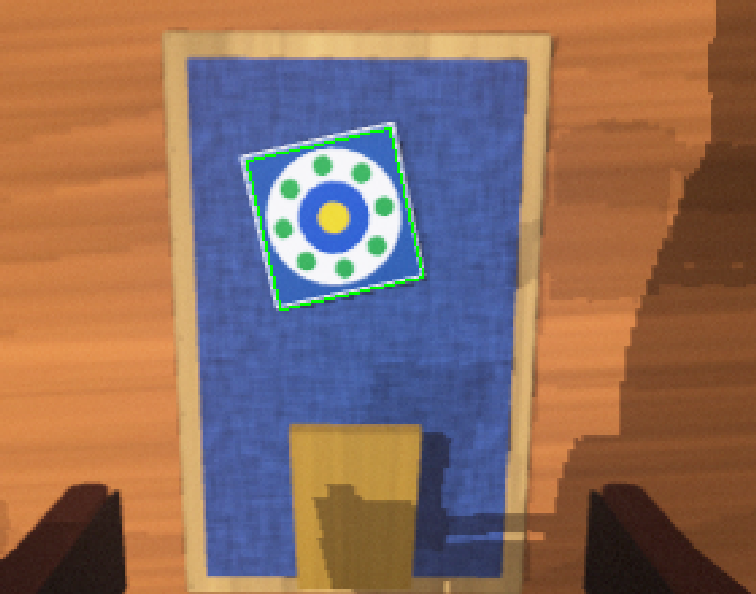

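The tile landed face up and clear of the ramp, at about (333,217) in the crop. I'll fit its pose and go above it.

```bash
cat > pk.py <<'E'
from g import *
import pickle
i=pickle.load(open("w9.pkl","rb"))
px=np.array([(241,156),(395,122),(424,277),(278,311)])/2.7+[180,80]
K=np.array(i["camera_matrix"]).copy();K[:2,:2]*=.98;i["camera_matrix"]=K
L=np.array([[-30,-30,18],[-30,30,18],[30,30,18],[30,-30,18]])
x,res=fit([(i,L,px)],[565,-25,.15]);print("tile",x.round(3),res)
Z=R.from_euler('z',x[2]).as_matrix();M=R.from_matrix(np.c_[Z@[-1,0,0],Z@[0,1,0],[0,0,-1]])
o=ctrl.get_obs();print(o["ee_pos"],o["ft_force"])
for z in(40,-10): print(z,delta([x[0],x[1],z],M))
E
python3 pk.py
```

```text
tile [ 5.63683e+02 -2.45560e+01  1.58000e-01] [[0.4, 0.6], [0.4, 0.4], [0.0, 0.1], [0.0, 1.0]]
[614.91897571 -19.48197155 183.80382482] [0.97490798 0.77139794 0.55049038]
40 (array([ 50.9,  -8. , 143.8]), array([ 0.001,  0.   , -0.212]))
-10 (array([ 51. ,  -8. , 193.8]), array([ 0.001,  0.   , -0.212]))
```

```bash
python3 -m creep '[{"translation":[20,-3,20],"angular":[0,0,-0.1],"jaw":1},{"translation":[40,-6,50],"angular":[0,0,-0.212],"jaw":1},{"translation":[50,-8,90],"angular":[0,0,-0.212],"jaw":1},{"translation":[50,-8,125],"angular":[0,0,-0.212],"jaw":1},{"translation":[50,-8,155],"angular":[0,0,-0.212],"jaw":1},{"translation":[50,-8,175],"angular":[0,0,-0.212],"jaw":1},{"translation":[50,-8,185],"angular":[0,0,-0.212],"jaw":1},{"translation":[50,-8,188],"angular":[0,0,-0.212],"jaw":1}]'
python3 pk.py
```

```text
t: 14.1
ee_pos: [564.2, -24.6, -5.0]
orientation: [0.248, -3.131, -0.002]
ft_force: [-0.4, 0.7, 0.6]
width: 87.7
grasp_force: 0.0
tile [ 5.63683e+02 -2.45560e+01  1.58000e-01] [[0.4, 0.6], [0.4, 0.4], [0.0, 0.1], [0.0, 1.0]]
[564.24532355 -24.56629812  -4.97751877] [-0.38287379  0.66949974  0.6442077 ]
40 (array([  0.6,   0.2, -45. ]), array([ 0.001, -0.001, -0.001]))
-10 (array([0.5, 0.1, 5. ]), array([ 0.001, -0.001, -0.001]))
```

```bash
python3 -m creep '[{"translation":[0,0,2],"angular":[0,0,0],"jaw":1},{"translation":[0,0,5],"angular":[0,0,0],"jaw":1},{"translation":[0,0,8],"angular":[0,0,0],"jaw":1},{"translation":[0,0,11],"angular":[0,0,0],"jaw":1},{"translation":[0,0,12],"angular":[0,0,0],"jaw":1},{"translation":[0,0,12],"angular":[0,0,0],"jaw":1},{"translation":[0,0,12],"angular":[0,0,0],"jaw":1},{"translation":[0,0,12],"angular":[0,0,0],"jaw":1}]'
python3 pk.py
```

```text
t: 15.1
ee_pos: [565.3, -24.6, -15.7]
orientation: [-0.248, 3.131, 0.001]
ft_force: [0.1, 0.4, -0.1]
width: 87.9
grasp_force: 0.0
tile [ 5.63683e+02 -2.45560e+01  1.58000e-01] [[0.4, 0.6], [0.4, 0.4], [0.0, 0.1], [0.0, 1.0]]
[565.32724392 -24.6003328  -15.71600054] [ 0.07687103  0.44325886 -0.1370032 ]
40 (array([  1.5,   0.3, -55.7]), array([ 0.001,  0.001, -0.   ]))
-10 (array([ 1.6,  0.3, -5.7]), array([ 0.001,  0.001, -0.   ]))
```

```bash
python3 -m creep '[{"translation":[0.5,0,1],"angular":[0,0,0],"jaw":1},{"translation":[1,0,2],"angular":[0,0,0],"jaw":1},{"translation":[1,0,3],"angular":[0,0,0],"jaw":1},{"translation":[1,0,4],"angular":[0,0,0],"jaw":1},{"translation":[1,0,4],"angular":[0,0,0],"jaw":1},{"translation":[1,0,4],"angular":[0,0,0],"jaw":1},{"translation":[1,0,4],"angular":[0,0,0],"jaw":1},{"translation":[1,0,4],"angular":[0,0,0],"jaw":1}]'
```

```text
t: 16.1
ee_pos: [564.3, -24.8, -19.8]
orientation: [-0.248, 3.131, 0.001]
ft_force: [0.1, -0.4, -0.1]
width: 88.1
grasp_force: 0.0
```

```bash
python3 -m creep '[{"translation":[0,0,0.5],"angular":[0,0,0],"jaw":1},{"translation":[0,0,1],"angular":[0,0,0],"jaw":1},{"translation":[0,0,2],"angular":[0,0,0],"jaw":1},{"translation":[0,0,2],"angular":[0,0,0],"jaw":1},{"translation":[0,0,2],"angular":[0,0,0],"jaw":1},{"translation":[0,0,2],"angular":[0,0,0],"jaw":1},{"translation":[0,0,2],"angular":[0,0,0],"jaw":1},{"translation":[0,0,2],"angular":[0,0,0],"jaw":1}]'
```

```text
t: 17.1
ee_pos: [564.3, -24.8, -21.8]
orientation: [-0.247, 3.131, 0.001]
ft_force: [-0.9, -0.3, -0.0]
width: 87.5
grasp_force: 0.0
```

```bash
python3 -m creep '[{"translation":[0,0,0.5],"angular":[0,0,0],"jaw":1},{"translation":[0,0,1],"angular":[0,0,0],"jaw":1},{"translation":[0,0,1.5],"angular":[0,0,0],"jaw":1},{"translation":[0,0,1.5],"angular":[0,0,0],"jaw":1},{"translation":[0,0,1.5],"angular":[0,0,0],"jaw":1},{"translation":[0,0,1.5],"angular":[0,0,0],"jaw":1},{"translation":[0,0,1.5],"angular":[0,0,0],"jaw":1},{"translation":[0,0,1.5],"angular":[0,0,0],"jaw":1}]'
```

```text
t: 18.1
ee_pos: [564.3, -24.8, -23.3]
orientation: [-0.248, 3.131, 0.001]
ft_force: [-1.2, 0.7, 0.1]
width: 87.9
grasp_force: 0.0
```

```bash
python3 -m creep '[{"translation":[0,0,0.5],"angular":[0,0,0],"jaw":1},{"translation":[0,0,1],"angular":[0,0,0],"jaw":1},{"translation":[0,0,1.5],"angular":[0,0,0],"jaw":1},{"translation":[0,0,1.5],"angular":[0,0,0],"jaw":1},{"translation":[0,0,1.5],"angular":[0,0,0],"jaw":1},{"translation":[0,0,1.5],"angular":[0,0,0],"jaw":1},{"translation":[0,0,1.5],"angular":[0,0,0],"jaw":1},{"translation":[0,0,1.5],"angular":[0,0,0],"jaw":1}]'
```

```text
t: 19.1
ee_pos: [564.3, -24.8, -24.4]
orientation: [-0.248, 3.131, 0.001]
ft_force: [-1.8, -0.4, 4.1]
width: 87.4
grasp_force: 2.5
```

Contact was felt at −24.4, so the true tips are 34.3 mm behind the reported TCP. Back off and grip.

```bash
python3 -m creep '[{"translation":[0,0,-1],"angular":[0,0,0],"jaw":1},{"translation":[0,0,-1.5],"angular":[0,0,0],"jaw":0.85},{"translation":[0,0,-1.5],"angular":[0,0,0],"jaw":0.7},{"translation":[0,0,-1.5],"angular":[0,0,0],"jaw":0.6},{"translation":[0,0,-1.5],"angular":[0,0,0],"jaw":0.6},{"translation":[0,0,-1.5],"angular":[0,0,0],"jaw":0.6},{"translation":[0,0,-1.5],"angular":[0,0,0],"jaw":0.6},{"translation":[0,0,-1.5],"angular":[0,0,0],"jaw":0.6}]'
```

```text
t: 20.1
ee_pos: [564.2, -24.8, -23.4]
orientation: [-0.247, 3.131, 0.001]
ft_force: [-0.1, 0.1, -0.8]
width: 59.2
grasp_force: 30.0
```

```bash
python3 -m creep '[{"translation":[0,0,-15],"angular":[0,0,0],"jaw":0.6},{"translation":[0,0,-50],"angular":[0,0,0],"jaw":0.6},{"translation":[0,-10,-100],"angular":[0,0,0.02],"jaw":0.6},{"translation":[5,-60,-140],"angular":[0,0,0.06],"jaw":0.6},{"translation":[12,-115,-160],"angular":[0,0,0.1],"jaw":0.6},{"translation":[20,-170,-170],"angular":[0,0,0.148],"jaw":0.6},{"translation":[27,-225,-170],"angular":[0,0,0.148],"jaw":0.6},{"translation":[33,-274,-170],"angular":[0,0,0.148],"jaw":0.6}]'
python3 -m creep '[{"translation":[0,0,0],"angular":[0,0,0],"jaw":0.6},{"translation":[0,0,0],"angular":[0,0,0],"jaw":0.6},{"translation":[0,0,0],"angular":[0,0,0],"jaw":0.6},{"translation":[0,0,0],"angular":[0,0,0],"jaw":0.6},{"translation":[0,0,0],"angular":[0,0,0],"jaw":0.6},{"translation":[0,0,0],"angular":[0,0,0],"jaw":0.6},{"translation":[0,0,0],"angular":[0,0,0],"jaw":0.6},{"translation":[0,0,0],"angular":[0,0,0],"jaw":0.6}]'
python3 - <<'E'
from g import *
import pickle
np.set_printoptions(precision=1,suppress=True)
im=ctrl.get_image("wrist");i=ctrl.camera_info("wrist");o=ctrl.get_obs();save(im,"wrist10");pickle.dump((i,o),open("w10.pkl","wb"))
print(o["ee_pos"],o["qvel"].round(3),o["width"],ctrl.look_for("wrist","holder"))
h=cv2.cvtColor(im,cv2.COLOR_RGB2HSV)
def show(m,n,k=3):
    m=cv2.morphologyEx(m.astype(np.uint8),cv2.MORPH_OPEN,np.ones((3,3)));_,L,s,c=cv2.connectedComponentsWithStats(m)
    for j in np.argsort(-s[1:,4])[:k]+1:
        q=(L==j).astype(np.uint8);ct=max(cv2.findContours(q,0,1)[0],key=cv2.contourArea);print(n,s[j],cv2.boxPoints(cv2.minAreaRect(ct)).tolist())
m=(h[...,0]>22)&(h[...,0]<32)&(h[...,1]>180)&(h[...,2]>150)
m[300:]=0;show(m,"yellow",2)
m=(h[...,2]<110)&(h[...,1]>80)&((h[...,0]<15)|(h[...,0]>170));m[300:]=0;show(m,"dark",5)
E
```

```text
t: 21.1
ee_pos: [574.5, -302.8, 148.0]
orientation: [-0.015, 3.139, 0.0]
ft_force: [1.3, 1.3, -0.6]
width: 59.5
grasp_force: 30.0
t: 22.1
ee_pos: [574.6, -300.7, 146.4]
orientation: [-0.015, 3.141, 0.001]
ft_force: [-0.3, -0.9, -0.9]
width: 60.0
grasp_force: 30.0
[ 574.5 -300.7  146.4] [-0.  0.  0. -0. -0.  0.] 59.335376561983 [{'rect': [250.5, 71.8, 355.9, 192.0], 'score': 0.89}]
yellow [ 251   74  106  118 4266] [[250.67835998535156, 75.02239990234375], [355.9701232910156, 73.23779296875], [357.9468994140625, 189.86529541015625], [252.65512084960938, 191.64990234375]]
yellow [300 280  22  13 218] [[300.0, 280.0], [321.0, 280.0], [321.0, 292.0], [300.0, 292.0]]
dark [  42  204   36   95 1035] [[41.458595275878906, 205.15921020507812], [52.88216018676758, 201.79934692382812], [80.44586181640625, 295.5158996582031], [69.02229309082031, 298.8757629394531]]
dark [573  18  54  37 936] [[565.7982788085938, 45.33943176269531], [574.1652221679688, 17.449527740478516], [627.1010131835938, 33.33026123046875], [618.7340698242188, 61.22016525268555]]
dark [204 259  44  41 849] [[203.01853942871094, 298.1917724609375], [239.2164764404297, 254.2371368408203], [255.7958526611328, 267.8907470703125], [219.59791564941406, 311.84539794921875]]
dark [374 259  45  41 835] [[366.0494689941406, 266.5049133300781], [382.2227478027344, 253.27223205566406], [418.9801940917969, 298.1979675292969], [402.8069152832031, 311.4306640625]]
dark [590 288  50  12 433] [[590.0, 288.0], [639.0, 288.0], [639.0, 299.0], [590.0, 299.0]]
```

```bash
cat > hold.py <<'E'
from g import *
import pickle
np.set_printoptions(precision=2,suppress=True)
i,o=pickle.load(open("w10.pkl","rb"));im=cv2.cvtColor(cv2.imread("pics/wrist10.png"),cv2.COLOR_BGR2RGB)
h=cv2.cvtColor(im,cv2.COLOR_RGB2HSV)
m=((h[...,0]>22)&(h[...,0]<32)&(h[...,1]>180)&(h[...,2]>110)).astype(np.uint8);m[200:]=0
ct=max(cv2.findContours(m,0,1)[0],key=cv2.contourArea);hull=cv2.convexHull(ct).reshape(-1,2).astype(float)
# line fits per side
x0,y0,x1,y1=hull[:,0].min(),hull[:,1].min(),hull[:,0].max(),hull[:,1].max()
c=ct.reshape(-1,2).astype(float)
Y,X=np.nonzero(m)
def side(v,lo,hi,ext):   # boundary samples: per row/col extreme
    P=[]
    for k in range(int(lo),int(hi)):
        q=(X[Y==k] if v=='r' else Y[X==k])
        if len(q): e=(q.min()-.5 if ext<0 else q.max()+.5); P.append((k,e))
    P=np.array(P);
    for _ in range(3):
        a=np.polyfit(P[:,0],P[:,1],1);r=np.abs(P[:,1]-np.polyval(a,P[:,0]));P=P[r<max(.8,2*np.median(r))]
    return a
a=[side('r',y0+10,y1-10,-1),side('r',y0+10,y1-10,1),side('c',x0+10,x1-10,-1),side('c',x0+10,x1-10,1)]
def X_(r,cl): # x=r0*y+r1 ; y=c0*x+c1
    y=(cl[0]*r[1]+cl[1])/(1-cl[0]*r[0]);return (r[0]*y+r[1],y)
q=np.array([X_(a[0],a[2]),X_(a[1],a[2]),X_(a[1],a[3]),X_(a[0],a[3])])
print("quad",q)
L=np.array([[-55,-50,8],[-55,50,8],[55,50,8],[55,-50,8]],float)
def model(p):
    K=np.array(i["camera_matrix"]).copy();K[:2,:2]*=p[3];T=np.array(i["world_from_camera"]).copy()
    T[:3,:3]=T[:3,:3]@R.from_rotvec([p[4],0,0]).as_matrix()
    return dict(i,camera_matrix=K,world_from_camera=T)
def f(p,w=1): return np.r_[(proj(model(p),L@R.from_euler('z',p[2]).as_matrix().T+[p[0],p[1],0])-q).ravel(),p[4]/.005*w,(p[3]-1)/.03]
for w in(100,1):
    s=least_squares(f,[500,-300,0,1,0],x_scale=[1,1,.01,.01,.01],args=(w,));print("holder",s.x,np.abs(s.fun).round(2))
E
cat hold.py > /dev/null; python3 hold.py
python3 - <<'E'
import cv2,numpy as np
im=cv2.imread("pics/wrist10.png")
print(im[84:188:3,305].tolist())
print([im[y,305].tolist() for y in range(205,296,3)])
E
```

```text
quad [[249.86  74.99]
 [356.36  73.21]
 [353.9  185.13]
 [256.51 193.19]]
holder [ 494.71 -308.44    0.04    0.95    0.  ] [0.36 0.27 1.16 1.2  0.7  3.2  0.95 2.14 0.   1.55]
holder [ 494.65 -308.44    0.04    0.95    0.  ] [0.36 0.27 1.16 1.2  0.7  3.2  0.95 2.14 0.04 1.55]
[[32, 170, 224], [33, 60, 109], [39, 63, 111], [40, 65, 113], [36, 59, 100], [72, 87, 108], [138, 126, 136], [133, 124, 133], [137, 125, 132], [136, 126, 132], [144, 135, 141], [138, 128, 136], [133, 124, 130], [119, 113, 119], [116, 107, 117], [127, 117, 127], [135, 124, 130], [140, 131, 137], [133, 123, 129], [137, 124, 132], [136, 125, 133], [140, 129, 135], [126, 117, 125], [130, 120, 127], [143, 133, 140], [118, 111, 119], [126, 114, 123], [131, 124, 131], [140, 127, 135], [49, 147, 200], [43, 65, 112], [40, 63, 106], [41, 66, 111], [29, 109, 157], [32, 191, 239]]
[[70, 117, 186], [67, 112, 178], [63, 107, 171], [64, 107, 170], [61, 106, 168], [70, 116, 185], [69, 116, 187], [67, 113, 180], [142, 142, 150], [230, 230, 233], [152, 86, 59], [152, 87, 58], [230, 229, 233], [231, 231, 234], [78, 145, 64], [76, 147, 59], [75, 146, 59], [110, 164, 95], [232, 232, 234], [232, 231, 234], [176, 83, 55], [174, 80, 48], [173, 79, 47], [171, 77, 45], [170, 78, 44], [112, 110, 96], [41, 177, 208], [43, 179, 210], [40, 177, 209], [38, 115, 136], [37, 101, 120]]
```

```bash
cat >> hold.py <<'E'
print("left",[(k,int(X[Y==k].min())) for k in range(78,192,8)]);print("right",[(k,int(X[Y==k].max())) for k in range(78,192,8)])
print("top",[(k,int(Y[X==k].min())) for k in range(252,356,8)]);print("bot",[(k,int(Y[X==k].max())) for k in range(252,360,8)])
d=((h[...,2]<125)&(h[...,1]>120)&((h[...,0]<16)|(h[...,0]>170))).astype(np.uint8);d[:,:260]=0;d[:,350:]=0;d[:70]=0;d[195:]=0
n,LL,s,cc=cv2.connectedComponentsWithStats(d)
for j in range(1,n):
    if s[j,4]>60: print("rail",s[j],cv2.boxPoints(cv2.minAreaRect(np.argwhere(LL==j)[:,::-1].astype(np.float32))).tolist())
print(i["world_from_camera"])
E
python3 hold.py | tail -14
```

```text
[353.9  185.13]
 [256.51 193.19]]
holder [ 494.71 -308.44    0.04    0.95    0.  ] [0.36 0.27 1.16 1.2  0.7  3.2  0.95 2.14 0.   1.55]
holder [ 494.65 -308.44    0.04    0.95    0.  ] [0.36 0.27 1.16 1.2  0.7  3.2  0.95 2.14 0.04 1.55]
left [(78, 251), (86, 251), (94, 251), (102, 252), (110, 252), (118, 253), (126, 253), (134, 254), (142, 254), (150, 255), (158, 255), (166, 258), (174, 256), (182, 256), (190, 258)]
right [(78, 356), (86, 356), (94, 355), (102, 355), (110, 355), (118, 355), (126, 355), (134, 355), (142, 354), (150, 354), (158, 354), (166, 354), (174, 354), (182, 347), (190, 347)]
top [(252, 75), (260, 75), (268, 75), (276, 75), (284, 75), (292, 75), (300, 75), (308, 74), (316, 75), (324, 74), (332, 74), (340, 74), (348, 74)]
bot [(252, 113), (260, 191), (268, 191), (276, 191), (284, 191), (292, 190), (300, 189), (308, 190), (316, 190), (324, 189), (332, 189), (340, 182), (348, 180), (356, 91)]
rail [281  86  47  12 525] [[281.0, 86.0], [327.0, 86.0], [327.0, 97.0], [281.0, 97.0]]
rail [283 172  46  11 455] [[283.0, 182.0], [283.0, 172.0], [328.0, 172.0], [328.0, 182.0]]
[[  -0.01   -0.97   -0.25  505.27]
 [   1.     -0.01   -0.   -301.46]
 [  -0.     -0.25    0.97  341.14]
 [   0.      0.      0.      1.  ]]
```

```bash
cat > hold2.py <<'E'
from g import *
import pickle
np.set_printoptions(precision=3,suppress=True)
i,o=pickle.load(open("w10.pkl","rb"));im=cv2.cvtColor(cv2.imread("pics/wrist10.png"),cv2.COLOR_BGR2RGB).astype(int)
L=np.array([[-55,-50,8],[-55,50,8],[55,50,8],[55,-50,8]],float)
q=np.array([(250.2,74.7),(356.6,73.3),(353.9,189.),(256.5,191.7)])
def cam(s,p=0):
    K=np.array(i["camera_matrix"]).copy();K[:2,:2]*=s;return dict(i,camera_matrix=K)
def f(p): return (proj(cam(p[3]),L@R.from_euler('z',p[2]).as_matrix().T+[p[0],p[1],0])-q).ravel()
s=least_squares(f,[500,-300,0,1],x_scale=[1,1,.01,.01]);print("holder",s.x,s.fun.round(1))
w=(im.min(2)>110)&(im.max(2)-im.min(2)<45)
b=(im[...,2]-im[...,0]>60)
m=(w|b);
for y in range(224,258,3):
    xs=np.nonzero(m[y,230:400])[0]+230; print(y,(xs.min(),xs.max(),len(xs)) if len(xs) else None)
for x in range(250,372,10):
    ys=np.nonzero(m[215:300,x])[0]+215; print(x,ys.min() if len(ys) else None,end="; ")
E
python3 hold2.py
```

```text
holder [ 495.595 -308.295    0.024    0.957] [-0.   0.1 -0.3 -0.2  0.3  0.7  0.1 -0.6]
224 None
227 (np.int64(251), np.int64(371), 121)
230 (np.int64(249), np.int64(372), 119)
233 (np.int64(248), np.int64(373), 5)
236 (np.int64(248), np.int64(373), 125)
239 (np.int64(248), np.int64(373), 122)
242 (np.int64(248), np.int64(373), 124)
245 (np.int64(249), np.int64(373), 114)
248 (np.int64(249), np.int64(373), 110)
251 (np.int64(249), np.int64(373), 109)
254 (np.int64(249), np.int64(373), 109)
257 (np.int64(249), np.int64(373), 93)
250 228; 260 227; 270 227; 280 227; 290 227; 300 227; 310 227; 320 227; 330 227; 340 227; 350 227; 360 227; 370 227;
```

```bash
cat >> hold2.py <<'E'
print()
C=cam(.957);r=R.from_rotvec(o["orientation"]);z=o["ee_pos"][2]+41.4
for rows,zz in(((230.7,z)),((226.5,z-8))):
    for cx in((247.7,373.5),):
        P=at_z(C,[(cx[0],rows),(cx[1],rows)],zz);print("tile front corners in tool",r.inv().apply(P-o["ee_pos"]),np.linalg.norm(P[0]-P[1]))
P=at_z(C,[(310.5,229.7)],z);
x=s.x;Z=R.from_euler('z',x[2]).as_matrix();M=R.from_matrix(np.c_[Z@[-1,0,0],Z@[0,1,0],[0,0,-1]])
cur=ctrl.get_obs();print(cur["ee_pos"],cur["orientation"]);print(delta([x[0],x[1],-24.],M))
# rails check
print(at_z(C,[(281,85.5),(327,85.5),(283,182.5),(328,182.5)],15))
E
python3 hold2.py | tail -11
```

```text
250 228; 260 227; 270 227; 280 227; 290 227; 300 227; 310 227; 320 227; 330 227; 340 227; 350 227; 360 227; 370 227; 
tile front corners in tool [[ 28.749 -30.963 -41.454]
 [ 28.722  30.345 -41.398]] 61.30849470583434
tile front corners in tool [[ 28.864 -32.475 -33.456]
 [ 28.835  31.816 -33.397]] 64.29097455448182
[ 574.524 -300.764  146.384] [-0.015  3.141  0.001]
(array([ 79.1,  -6.9, 170.3]), array([ 0.001,  0.001, -0.014]))
[[ 452.013 -330.018   15.   ]
 [ 451.638 -287.24    15.   ]
 [ 541.922 -329.239   15.   ]
 [ 541.513 -284.331   15.   ]]
```

```bash
python3 -m creep '[{"translation":[30,-3,0],"angular":[0,0,-0.008],"jaw":0.6},{"translation":[60,-5,20],"angular":[0,0,-0.008],"jaw":0.6},{"translation":[79,-6.4,60],"angular":[0,0,-0.008],"jaw":0.6},{"translation":[79.5,-6.4,95],"angular":[0,0,-0.008],"jaw":0.6},{"translation":[79.5,-6.4,125],"angular":[0,0,-0.008],"jaw":0.6},{"translation":[79.5,-6.4,145],"angular":[0,0,-0.008],"jaw":0.6},{"translation":[79.5,-6.4,155],"angular":[0,0,-0.008],"jaw":0.6},{"translation":[79.5,-6.4,158],"angular":[0,0,-0.008],"jaw":0.6}]'
python3 -m creep '[{"translation":[0,0,0],"angular":[0,0,0],"jaw":0.6},{"translation":[0,0,0],"angular":[0,0,0],"jaw":0.6},{"translation":[0,0,0],"angular":[0,0,0],"jaw":0.6},{"translation":[0,0,0],"angular":[0,0,0],"jaw":0.6},{"translation":[0,0,0],"angular":[0,0,0],"jaw":0.6},{"translation":[0,0,0],"angular":[0,0,0],"jaw":0.6},{"translation":[0,0,0],"angular":[0,0,0],"jaw":0.6},{"translation":[0,0,0],"angular":[0,0,0],"jaw":0.6}]'
cat > v11.py <<'E'
from g import *
import pickle,sys
np.set_printoptions(precision=1,suppress=True)
n=sys.argv[1]
im=ctrl.get_image("wrist");i=ctrl.camera_info("wrist");o=ctrl.get_obs();save(im,"wrist"+n);pickle.dump((i,o),open("w%s.pkl"%n,"wb"))
K=np.array(i["camera_matrix"]).copy();K[:2,:2]*=.957;C=dict(i,camera_matrix=K)
print(o["ee_pos"],o["qvel"].round(3),o["width"])
h=cv2.cvtColor(im,cv2.COLOR_RGB2HSV)
d=((h[...,2]<125)&(h[...,1]>120)&((h[...,0]<16)|(h[...,0]>170))).astype(np.uint8);d[:,:250]=0;d[:,370:]=0;d[:110]=0;d[245:]=0
N,LL,s,cc=cv2.connectedComponentsWithStats(d)
for j in range(1,N):
    if s[j,4]>60: print("rail",s[j])
y=((h[...,0]>22)&(h[...,0]<32)&(h[...,1]>180)&(h[...,2]>110)).astype(np.uint8);y[235:]=0
N,LL,s,cc=cv2.connectedComponentsWithStats(y)
for j in range(1,N):
    if s[j,4]>60: print("yel",s[j])
for c in(270,290,310,330,350): print(c,[(k,*im[k,c].tolist()) for k in range(165,240,3)])
E
python3 v11.py 11
```

```text
t: 23.2
ee_pos: [495.5, -307.8, -11.7]
orientation: [-0.028, 3.14, 0.001]
ft_force: [0.2, 0.0, 0.2]
width: 59.3
grasp_force: 30.0
t: 24.2
ee_pos: [495.3, -307.7, -11.7]
orientation: [-0.028, 3.141, 0.002]
ft_force: [0.0, -1.3, -0.7]
width: 59.6
grasp_force: 30.0
[ 495.3 -307.7  -11.7] [ 0.  0.  0.  0.  0. -0.] 59.49492615259468
rail [ 269  201   86   21 1776]
yel [ 218  181   59   54 2026]
yel [332 181  72  16 543]
270 [(165, 193, 117, 61), (168, 201, 123, 67), (171, 199, 122, 66), (174, 194, 122, 64), (177, 189, 118, 61), (180, 220, 161, 19), (183, 244, 197, 19), (186, 234, 180, 23), (189, 229, 170, 22), (192, 229, 171, 21), (195, 230, 173, 31), (198, 228, 169, 25), (201, 106, 74, 31), (204, 102, 60, 35), (207, 102, 59, 34), (210, 109, 67, 40), (213, 104, 61, 37), (216, 106, 66, 42), (219, 103, 61, 40), (222, 112, 93, 87), (225, 120, 112, 121), (228, 154, 143, 142), (231, 229, 224, 225), (234, 63, 90, 152), (237, 64, 89, 153)]
290 [(165, 192, 120, 64), (168, 198, 123, 67), (171, 198, 123, 66), (174, 196, 121, 63), (177, 189, 117, 62), (180, 224, 163, 22), (183, 227, 169, 21), (186, 
[... 1215 characters left out ...]
 (213, 97, 60, 42), (216, 92, 58, 41), (219, 92, 59, 42), (222, 82, 69, 65), (225, 119, 114, 121), (228, 152, 146, 147), (231, 229, 226, 226), (234, 60, 87, 149), (237, 61, 89, 154)]
350 [(165, 193, 121, 66), (168, 197, 121, 65), (171, 199, 123, 66), (174, 201, 126, 66), (177, 176, 108, 55), (180, 230, 172, 20), (183, 232, 176, 26), (186, 229, 172, 24), (189, 229, 173, 25), (192, 227, 168, 17), (195, 228, 171, 25), (198, 228, 172, 26), (201, 81, 53, 32), (204, 104, 61, 38), (207, 103, 63, 40), (210, 100, 62, 40), (213, 98, 62, 41), (216, 93, 58, 39), (219, 95, 61, 41), (222, 85, 71, 72), (225, 115, 107, 115), (228, 152, 147, 147), (231, 229, 226, 225), (234, 58, 85, 146), (237, 60, 89, 150)]
```

```bash
cat > e.py <<'E'
from g import *
import pickle
np.set_printoptions(precision=2,suppress=True)
i,o=pickle.load(open("w11.pkl","rb"));K=np.array(i["camera_matrix"]).copy();K[:2,:2]*=.957;C=dict(i,camera_matrix=K)
im=cv2.imread("pics/wrist11.png").astype(int)
z=o["ee_pos"][2]
for n,row,zz,off in(("board edge",178.7,4,55),("rail outer foot",200.,8,44),("rail inner top",221.3,15,34),("tile top front",229.8,z+41.4,30),("tile bottom front",226.8,z+33.4,30)):
    P=at_z(C,[(310,row)],zz)[0];print(n,P[0],"-> centre x",P[0]+off)
P=at_z(C,[(268.5,211),(354.5,211)],15);print("rail y",P[:,1],P[:,1].mean())
b=((im[...,0]-im[...,2]>50))
for r in(236,240,246): 
    xs=np.nonzero(b[r,200:420])[0]+200;P=at_z(C,[(xs.min()-.5,r),(xs.max()+.5,r)],z+41.4);print(r,xs.min(),xs.max(),P[:,1],P[:,1].mean())
# slopes: rail inner edge and tile front per column
g=im.sum(2)
def edge(r0,r1,cols):
    e=[]
    for c in cols:
        d=np.abs(np.diff(g[r0:r1,c]));k=d.argmax();w=d[max(k-1,0):k+2];e.append(r0+.5+np.average(np.arange(max(k-1,0),max(k-1,0)+len(w)),weights=w))
    return np.polyfit(cols,e,1)
cols=np.arange(275,350)
for n,a,bb in(("outer rail",194,206),("rail inner",214,224),("tile top",227,232),("board",174,183)):
    p=edge(a,bb,cols);print(n,p, np.polyval(p,310))
E
python3 e.py
```

```text
board edge 443.9272241558479 -> centre x 498.9272241558479
rail outer foot 455.0114882581481 -> centre x 499.0114882581481
rail inner top 465.24663861586964 -> centre x 499.24663861586964
tile top front 466.05438202391684 -> centre x 496.05438202391684
tile bottom front 466.5598473173561 -> centre x 496.5598473173561
rail y [-330.85 -285.64] -308.2479622513679
236 251 371 [-337.95 -278.74] -308.34180223784256
240 251 371 [-338.01 -278.61] -308.3066606679135
246 251 371 [-338.1  -278.41] -308.2535185936588
outer rail [ -0.01 202.75] 200.16891884727633
rail inner [  0.01 219.39] 221.05177450791805
tile top [  0.   230.27] 230.45495094147577
board [ -0.   179.31] 179.22321929017912
```

```bash
python3 -m creep '[{"translation":[-1.5,0,0],"angular":[0,0,0],"jaw":0.6},{"translation":[-2.8,0,0],"angular":[0,0,0],"jaw":0.6},{"translation":[-2.8,0,3],"angular":[0,0,0],"jaw":0.6},{"translation":[-2.8,0,7],"angular":[0,0,0],"jaw":0.6},{"translation":[-2.8,0,10],"angular":[0,0,0],"jaw":0.6},{"translation":[-2.8,0,11],"angular":[0,0,0],"jaw":0.6},{"translation":[-2.8,0,11],"angular":[0,0,0],"jaw":0.6},{"translation":[-2.8,0,11],"angular":[0,0,0],"jaw":0.6}]'
python3 v11.py 12 | head -3; sed -i 's/w11.pkl/w12.pkl/;s/wrist11/wrist12/' e.py
python3 - <<'E'
import cv2
im=cv2.imread("pics/wrist12.png")[...,::-1]
print([(k,*im[k,310].tolist()) for k in range(174,240,2)]);print([(k,*im[k,285].tolist()) for k in range(210,240,2)])
E
```

```text
t: 25.25
ee_pos: [498.2, -307.7, -22.5]
orientation: [-0.028, 3.14, 0.001]
ft_force: [-0.6, -0.4, -0.8]
width: 59.3
grasp_force: 30.0
[ 498.2 -307.7  -22.5] [-0. -0.  0.  0.  0. -0.] 59.574778389957665
rail [ 266  199   92   23 2003]
yel [ 212  178  198   57 3886]
[(174, 162, 100, 48), (176, 197, 141, 22), (178, 235, 183, 25), (180, 241, 191, 21), (182, 242, 192, 29), (184, 242, 195, 24), (186, 227, 169, 23), (188, 228, 170, 25), (190, 229, 170, 22), (192, 229, 171, 28), (194, 228, 171, 24), (196, 230, 172, 28), (198, 167, 117, 28), (200, 78, 51, 33), (202, 101, 60, 40), (204, 98, 59, 36), (206, 100, 59, 38), (208, 98, 60, 40), (210, 93, 56, 37), (212, 93, 58, 39), (214, 94, 58, 38), (216, 95, 57, 42), (218, 101, 65, 46), (220, 103, 66, 46), (222, 78, 70, 66), (224, 119, 114, 121), (226, 114, 110, 119), (228, 150, 143, 143), (230, 138, 132, 134), (232, 234, 231, 231), (234, 55, 82, 146), (236, 60, 88, 153), (238, 60, 89, 154)]
[(210, 104, 63, 40), (212, 101, 63, 40), (214, 103, 64, 41), (216, 102, 61, 39), (218, 99, 60, 39), (220, 98, 60, 38), (222, 112, 103, 108), (224, 104, 96, 101), (226, 114, 107, 116), (228, 150, 144, 143), (230, 153, 144, 145), (232, 234, 231, 231), (234, 59, 88, 148), (236, 60, 89, 152), (238, 59, 87, 149)]
```

```bash
sed -i 's/178.7,4/176,0/;s/200.,8/198.5,8/;s/221.3,15/221.2,15/;s/229.8,z/230.8,z/;s/226.8,z/227.2,z/' e.py; python3 e.py | head -9
```

```text
board edge 444.7362596196682 -> centre x 499.7362596196682
rail outer foot 455.3415926932483 -> centre x 499.3415926932483
rail inner top 465.55825650923185 -> centre x 499.55825650923185
tile top front 469.4518212032103 -> centre x 499.4518212032103
tile bottom front 469.6665727900908 -> centre x 499.6665727900908
rail y [-329.44 -287.16] -308.3000837187307
236 251 371 [-337.95 -278.74] -308.34502874508576
240 251 371 [-338.01 -278.61] -308.3099067989974
246 251 371 [-338.1  -278.41] -308.2567940533405
```

Tile and rails are aligned to within 0.2 mm. Set down.

```bash
python3 -m creep '[{"translation":[0,0,0.7],"angular":[0,0,0],"jaw":0.6},{"translation":[0,0,1.4],"angular":[0,0,0],"jaw":0.6},{"translation":[0,0,2.0],"angular":[0,0,0],"jaw":0.6},{"translation":[0,0,2.4],"angular":[0,0,0],"jaw":0.6},{"translation":[0,0,2.8],"angular":[0,0,0],"jaw":0.6},{"translation":[0,0,2.8],"angular":[0,0,0],"jaw":0.6},{"translation":[0,0,2.8],"angular":[0,0,0],"jaw":0.6},{"translation":[0,0,2.8],"angular":[0,0,0],"jaw":0.6}]'
```

```text
t: 26.3
ee_pos: [498.1, -307.7, -25.4]
orientation: [-0.028, 3.141, 0.001]
ft_force: [0.8, -0.5, 0.5]
width: 59.7
grasp_force: 30.0
```

```bash
python3 -m creep '[{"translation":[0,0,0.3],"angular":[0,0,0],"jaw":0.6},{"translation":[0,0,0.6],"angular":[0,0,0],"jaw":0.6},{"translation":[0,0,0.6],"angular":[0,0,0],"jaw":0.6},{"translation":[0,0,0.6],"angular":[0,0,0],"jaw":0.6},{"translation":[0,0,0.6],"angular":[0,0,0],"jaw":0.6},{"translation":[0,0,0.6],"angular":[0,0,0],"jaw":0.6},{"translation":[0,0,0.6],"angular":[0,0,0],"jaw":0.6},{"translation":[0,0,0.6],"angular":[0,0,0],"jaw":0.6}]'
```

```text
t: 27.3
ee_pos: [498.1, -307.7, -25.4]
orientation: [-0.028, 3.14, 0.001]
ft_force: [-1.2, 1.9, 7.0]
width: 59.4
grasp_force: 30.0
```

```bash
python3 -m creep '[{"translation":[0,0,-0.5],"angular":[0,0,0],"jaw":0.6},{"translation":[0,0,-0.5],"angular":[0,0,0],"jaw":0.7},{"translation":[0,0,-0.5],"angular":[0,0,0],"jaw":0.8},{"translation":[0,0,-0.5],"angular":[0,0,0],"jaw":0.9},{"translation":[0,0,-0.5],"angular":[0,0,0],"jaw":1},{"translation":[0,0,-0.5],"angular":[0,0,0],"jaw":1},{"translation":[0,0,-0.5],"angular":[0,0,0],"jaw":1},{"translation":[0,0,-2],"angular":[0,0,0],"jaw":1}]'
python3 -m creep '[{"translation":[0,0,-8],"angular":[0,0,0],"jaw":1},{"translation":[0,0,-25],"angular":[0,0,0],"jaw":1},{"translation":[-10,0,-60],"angular":[0,0,0],"jaw":1},{"translation":[-30,0,-100],"angular":[0,0,0],"jaw":1},{"translation":[-50,0,-140],"angular":[0,0,0],"jaw":1},{"translation":[-60,0,-170],"angular":[0,0,0],"jaw":1},{"translation":[-60,0,-180],"angular":[0,0,0],"jaw":1},{"translation":[-60,0,-180],"angular":[0,0,0],"jaw":1}]'
python3 -m creep '[{"translation":[0,0,0],"angular":[0,0,0],"jaw":1},{"translation":[0,0,0],"angular":[0,0,0],"jaw":1},{"translation":[0,0,0],"angular":[0,0,0],"jaw":1},{"translation":[0,0,0],"angular":[0,0,0],"jaw":1},{"translation":[0,0,0],"angular":[0,0,0],"jaw":1},{"translation":[0,0,0],"angular":[0,0,0],"jaw":1},{"translation":[0,0,0],"angular":[0,0,0],"jaw":1},{"translation":[0,0,0],"angular":[0,0,0],"jaw":1}]'
python3 - <<'E'
from g import *
np.set_printoptions(precision=1,suppress=True)
im=ctrl.get_image("wrist");i=ctrl.camera_info("wrist");o=ctrl.get_obs();save(im,"wrist13");print(o["ee_pos"],ctrl.look_for("wrist","tile"),ctrl.look_for("wrist","holder"))
K=np.array(i["camera_matrix"]).copy();K[:2,:2]*=.957;C=dict(i,camera_matrix=K)
h=cv2.cvtColor(im,cv2.COLOR_RGB2HSV).astype(int)
b=((h[...,0]>100)&(h[...,0]<125)&(h[...,1]>120)).astype(np.uint8);b[210:]=0;b[:, :240]=0;b[:,380:]=0
pts=np.argwhere(b)[:,::-1].astype(np.float32)
r=cv2.minAreaRect(pts);bx=cv2.boxPoints(r);P=at_z(C,bx,16);print(r,P,P.mean(0))
y=((h[...,0]>22)&(h[...,0]<32)&(h[...,1]>160)&(h[...,2]>110)).astype(np.uint8);y[215:]=0
N,L,s,c=cv2.connectedComponentsWithStats(y)
for j in range(1,N):
    if s[j,4]>25: print("yel",s[j],c[j])
d=((h[...,2]<125)&(h[...,1]>120)&((h[...,0]<16)|(h[...,0]>170))).astype(np.uint8);d[:,:260]=0;d[:,360:]=0;d[215:]=0
N,L,s,c=cv2.connectedComponentsWithStats(d)
for j in range(1,N):
    if s[j,4]>60: print("rail",s[j])
print([(k,*im[k,305].tolist()) for k in range(60,205,3)])
E
```

```text
t: 28.3
ee_pos: [498.0, -307.6, -24.1]
orientation: [-0.028, 3.141, 0.002]
ft_force: [0.8, -0.5, -0.5]
width: 87.5
grasp_force: 0.0
t: 29.3
ee_pos: [557.5, -306.7, 156.6]
orientation: [-0.028, 3.14, 0.001]
ft_force: [-0.5, -0.4, -0.8]
width: 87.7
grasp_force: 0.0
t: 30.3
ee_pos: [557.9, -306.8, 156.1]
orientation: [-0.028, 3.14, 0.001]
ft_force: [-0.6, 0.4, 1.2]
width: 87.7
grasp_force: 0.0
[ 557.9 -306.8  156.1] [{'rect': [281.7, 121.3, 345.3, 185.1], 'score': 0.72}] [{'rect': [258.4, 94.5, 362.9, 208.8], 'score': 0.84}]
((311.0, 152.5), (59.0, 60.0), 90.0) [[ 468.4 -338.    16. ]
 [ 467.4 -279.2   16. ]
 [ 525.  -276.9   16. ]
 [ 526.1 -338.3   16. ]] [ 496.7 -308.1   16. ]
yel [ 260   96   83   69 1525] [282.5 115.1]
yel [337 104  23  14  88] [347.4 109.4]
yel [306 148  11  11 105] [310.8 152.9]
rail [289 106  46  11 490]
rail [291 188  43  11 437]
[(60, 172, 106, 58), (63, 167, 103, 55), (66, 168, 101, 54), (69, 166, 101, 54), (72, 167, 103, 53), (75, 178, 108, 56), (78, 175, 104, 56), (81, 168, 104, 56), (84, 174, 105, 60), (87, 176, 108, 57), (90, 184, 111, 61), (93, 179, 111, 60), (96, 235, 188, 29), (99, 235, 187, 22), (102, 235, 186, 25), (105, 188, 135, 36), (108, 106, 62, 39), (111, 108, 64, 43), (114, 108, 63, 39), (117, 146, 102, 35), (120, 147, 141, 147), (123, 67, 97, 168), (126, 222, 222, 231), (129, 236, 234, 238), (132, 236, 234, 238), (135, 236, 235, 239), (138, 236, 234, 239), (141, 59, 90, 189), (144, 59, 92, 190), (147, 63, 93, 191), (150, 139, 139, 142), (153, 193, 171, 101), (156, 121, 127, 146), (159, 62, 92, 190), (162, 58, 91, 187), (165, 57, 89, 186), (168, 237, 235, 239), (171, 236, 235, 239), (174, 236, 234, 238), (177, 237, 235, 239), (180, 88, 111, 169), (183, 183, 194, 219), (186, 174, 141, 79), (189, 97, 59, 40), (192, 100, 59, 39), (195, 105, 63, 41), (198, 128, 83, 38), (201, 229, 173, 34), (204, 229, 169, 27)]
```

```bash
python3 -c "
from workcell import ctrl
print(ctrl.close_job())"
```

```text
the job is handed in; nothing more can be done
None
```

The job is handed in at about 30 s: the tile was drawn free of the lip and dropped on the ramp edge, landed face up, and now lies face up in the holder, square and centred between the rails to within about 1 mm by the final wrist picture. I never moved the arm near the jar, bowl or vase, but did not re-measure them at the end.

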